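# Rack the control modules

## Task

Stand the three loose dishwasher control modules in the wire rack, each square in its slot and all the way down on the rack floor, connector end up and component side facing the same way as the module already racked: the two thick modules in the two free wide slots, the slim display module in either narrow slot. They are electronics, so lower them in and do not drop them, and do not disturb the racked module, the driver, the cleaner bottle or the screw tray.

Things in the scene. Friction and masses are not known exactly. Their poses are not given: they have to be found in the camera images.
- rack: wire divider rack fixed to the table: black base 200 (x) x 84 (y) mm, floor 8 mm thick, 26 mm high rims along both long sides, 68 mm apart inside; six upright inverted-U dividers of 6 mm wire across the row, 46 mm wide over all in y, tops 98 mm above the table, at x = 77, 43, 9, -25, -53, -81 mm. Origin: centre of the underside; x along the row to the rear, z up; front (-x) to the robot's right
- slot_wide0 (a point): centre of the floor of the rearmost wide slot (28 mm clear between wires), taken by the racked module
- slot_wide1 (a point): centre of the floor (8 mm above the table) of the middle wide slot, 28 mm clear, free at the start
- slot_wide2 (a point): centre of the floor of the front wide slot, 28 mm clear, free at the start
- slot_narrow0 (a point): centre of the floor of the rear narrow slot, 22 mm clear, free at the start
- slot_narrow1 (a point): centre of the floor of the front narrow slot, 22 mm clear, free at the start
- module_a: thick control module, green board in an open grey tray: 24 mm thick x 150 x 60 mm, about 0.3 kg. Starts flat on the table, component side up. Origin: centre of the closed flat back. x to the connector end, y across, z out of the component side. Long sides smooth over the full thickness. White plug headers (48 x 10 mm) stick out 8 mm beyond the end x=+75 mm; foot end: x=-75 mm
- module_a_face (a point): centre of the component side of module_a (24 mm along z from its origin)
- module_a_foot (a point): middle of the foot end of module_a
- module_b: thick control module, the same as module_a
- module_b_face (a point): centre of the component side of module_b
- module_b_foot (a point): middle of the foot end of module_b
- slim_module: slim module with black display window: 18 mm thick x 150 x 60 mm, 0.22 kg. Starts flat on the table, component side up. Origin: centre of the closed flat back. x to the connector end, y across, z out of the component side. Long sides smooth over the full thickness. White plug headers (48 x 10 mm) stick out 8 mm beyond the end x=+75 mm; foot end: x=-75 mm
- slim_module_face (a point): centre of the component side of slim_module (18 mm along z from its origin)
- slim_module_foot (a point): middle of the foot end of slim_module
- racked_module: a thick module, the same as module_a, already standing in the rearmost wide slot: connector end up (top of its headers 166 mm above the table), component side to the front (-x) of the rack. Origin and axes as module_a
- driver: cordless driver lying on its side, about 220 x 210 x 66 mm. Origin: on the table, under the motor body's axis; x to the bit, -y to the battery
- cleaner_bottle: upright aluminium bottle, 54 mm diameter, 155 mm tall. Origin: centre of its base
- screw_tray: open grey tray of screws, 120 x 90 x 34 mm. Origin: centre of its underside

How it is judged:
By the outcome, as a careful person would: the job done as asked, in the order asked, and still so for the second after the job is handed in, with the robot touching nothing.
It also fails if it takes over 72 s, if anything falls off the work surface, if the arm or the gripper's body presses on something with over 40 N, if the wrist force passes 120 N, or if a joint passes its speed limit or range.

## Robot

A 6-joint arm with a two-finger parallel gripper is mounted at the origin on the work surface. World frame = base frame: x ahead of the robot, y to its left, z up, the work surface at z = 0. Lengths are in m, angles in rad, forces in N, time in s.
With the tool pointing down it reaches from about 0.35 to 0.975 m from the base axis. Payload 4.9 kg.
Tool frame: the origin (TCP) lies midway between the tips of the shut fingers; the grasp point (between the pads) lies 19 mm behind it; z points along the fingers, y is the line along which they close (so a half turn about z gives the same grasp; the last joint's range is limited). The gripper opens to 85 mm and grips with 20 to 120 N. Pads are 22 mm wide; open, the fingers measure 114 mm over their backs; the gripper's body (76 mm by 85 mm) begins 54 mm behind the grasp point. The pads swing forward as they close: fully open they stand 13 mm farther back than shut.
Start: joints at [-1.226, 0.053, 1.613, -0, 1.476, -0.119], TCP at [0.28, -0.559, 0.231] pointing down, gripper open.
Joint ranges: [-3.01, 3.01], [-1.01, 2.22], [0.06, 2.58], [-1.02, 4.17], [0.09, 2.62], [-3.14, 3.14]. Speed limits (rad/s): [2.57, 2.57, 3.14, 3.14, 3.14, 3.14].

## Interface

Orientations are given as a rotation vector (axis times angle).
In Python, from station import ctrl gives the robot as it stands.
- The arm moves only by the shell command python3 -m handwheel 'ROWS' [FORCE]. ROWS is JSON, a list of rows, each an object with "gripper": the gripper command: -1 is fully open, 1 is shut, values between are in proportion; "offset": the shift along the tool's x, y, z in mm, a list of three; "rotation": the turn, a rotation vector about the tool's x, y, z in rad, a list of three. A call has exactly 8 rows; each row is the pose to reach, as a shift and turn from the pose commanded when the call began, along the tool's axes at that moment; what a row does not reach only later rows make up. A row lasts 1/8 s, in which the tool goes at most 62.5 mm and 10.7 degrees, less where a joint would pass 70% of its speed; a pose out of reach is approached as far as the arm can. A call with a gripper value outside its range is refused whole. The fingers move at their own pace and stop on an object; FORCE is the grip in N (left out, the last holds). Time passes only in rows, so rows that repeat a pose let the fingers close, or fill a call up. It gives the time, the measured TCP pose, the force, the opening and the grip force at its end, in the units of the state.
- ctrl.get_obs(): the state, without advancing time (a new reading comes with each control period).
- ctrl.get_image(name): name is "side" or "top" or "wrist"; returns a dict with "image" (384x512x3 uint8, red, green, blue), "fovy" (degrees; the focal length in pixels is half the picture's height over the tangent of half this angle, whatever the lens; pixels are square), "cx", "cy" (the principal point, pixels), "k1" (the pictures are not rectified: a ray, as slopes to the right and down, at radius r is drawn at 1 + k1 r^2 times it, then the intrinsics apply), "xyz" and "attitude" of the camera in the world. Camera axes: x right, y up, looking along -z (the intrinsics and any distortion apply to the point x, -y, -z); pixel columns grow to the right and rows downward; lengths in m; the calibration is good to about 2 mm. A picture is of the moment at which its call begins. There is no depth.
- ctrl.finish_job(): hands the job in; it is judged then, once.
The state is a dict: "t": time; "q": joint angles; "dq": joint speeds; "effort": joint torques, N m; "tool_pos": TCP position; "tool_rot": TCP orientation; "contact_force": force on the tool from outside, world axes, zero at the start; "wrist_torque": the same for the moment, N m; "opening": finger opening in m; "grip_force": force on a finger pad.
Only numpy, scipy, OpenCV 4.12 (cv2) and the standard library are available. Lean on these libraries where they do the work, as an engineer would, in place of code of your own. Each camera call takes 0.05 s, during which the arm holds its last target. There are 200 camera calls.

## Working session

There is one attempt and no reset: what is moved stays moved. The work goes in short steps, Python scripts to look and compute and a shell command to move; the robot and the scene stay as the last step left them, time stands still between calls to the robot, and variables do not carry over. Pictures are saved under pics/ and viewed, at most 10 in all, crops included, and the job is handed in when it is done.

```bash
mkdir -p pics; ls
cat > h.py <<'E'
import numpy as np, cv2
from station import ctrl
from scipy.spatial.transform import Rotation as R
def cam(n):
    d=ctrl.get_image(n); return d
def save(d,f): cv2.imwrite(f,cv2.cvtColor(d["image"],cv2.COLOR_RGB2BGR))
def att(d):
    a=np.array(d["attitude"]); 
    return a if a.shape==(3,3) else R.from_rotvec(a).as_matrix()
def K(d):
    f=192/np.tan(np.radians(d["fovy"])/2); return np.array([[f,0,d["cx"]],[0,f,d["cy"]],[0,0,1.]])
def ray(d,uv):
    p=cv2.undistortPoints(np.array(uv,float).reshape(-1,1,2),K(d),np.array([d["k1"],0,0,0.]))[:,0]
    return np.c_[p[:,0],-p[:,1],-np.ones(len(p))]@att(d).T
def plane(d,uv,z):
    r=ray(d,uv); o=np.array(d["xyz"]); return o+r*((z-o[2])/r[:,2])[:,None]
def proj(d,P):
    c=(np.atleast_2d(P)-np.array(d["xyz"]))@att(d); s=np.c_[c[:,0]/-c[:,2],-c[:,1]/-c[:,2]]
    s=s*(1+d["k1"]*(s**2).sum(1))[:,None]; k=K(d); return s*k[0,0]+k[:2,2]
E
python3 - <<'E'
from h import *
print(ctrl.get_obs())
for n in ("side","top","wrist"):
    d=cam(n); save(d,f"pics/{n}0.png"); print(n,{k:v for k,v in d.items() if k!="image"})
E
```

```text
pics
{'t': 0.0, 'q': array([-1.22605435e+00,  5.33648757e-02,  1.61427837e+00, -1.85689833e-05,
        1.47597526e+00, -1.18974446e-01]), 'dq': array([-0.00247642, -0.00032786, -0.00070772,  0.00092479,  0.00172161,
        0.00114016]), 'effort': array([-3.66947988e-04, -3.93673968e+01, -3.70179319e+01, -1.62128558e-04,
        6.90528075e-03, -7.53243739e-06]), 'tool_pos': array([ 0.2793493 , -0.55841444,  0.23006737]), 'tool_rot': array([-3.05556931e+00, -7.21435917e-01,  3.87057765e-04]), 'contact_force': array([0.16405262, 0.52915803, 1.25558374]), 'wrist_torque': array([-0.02077759,  0.00887036,  0.04560346]), 'grip_force': 0.0, 'opening': 0.08525710966682946}
side {'fovy': 50.96631723158478, 'cx': 261.7644812466967, 'cy': 197.49358671144557, 'k1': 0.04065805643258539, 'xyz': array([0.42034135, 0.85054724, 0.85446455]), 'attitude': array([ 0.07179782, -1.23924157, -2.75952039])}
top {'fovy': 44.342286108899415, 'cx': 265.8086192451765, 'cy': 190.96974543392645, 'k1': -0.18098130418452574, 'xyz': array([ 0.43754295, -0.02699939,  1.31821534]), 'attitude': array([ 0.07619708, -0.05239381, -1.56097827])}
wrist {'fovy': 61.38017791978895, 'cx': 254.19731359572836, 'cy': 194.2697202639199, 'k1': -0.09432866265838155, 'xyz': array([ 0.33970418, -0.5296574 ,  0.37180841]), 'attitude': array([-0.24619485,  0.15397259, -1.09956491])}
```

View pics/top0.png

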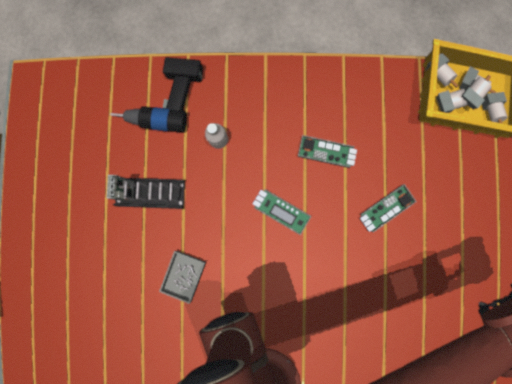

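View pics/side0.png

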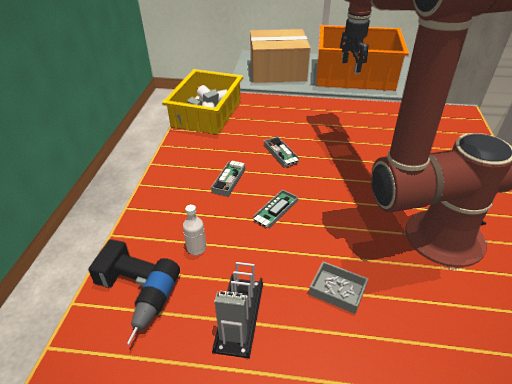

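The top view shows the modules at about (327,152), (387,208) and, the slim one with its display window, (281,212). White headers are at (352,157), (370,222) and (262,200). The rack is at (148,193) with the racked module at its left (+y) end. The side view agrees.

Run:
```python
from h import *
d=cam("top"); im=d["image"]; hsv=cv2.cvtColor(im,cv2.COLOR_RGB2HSV); H,S,V=cv2.split(hsv)
nr=(~(((H<14)|(H>168))&(S>100))&~((H>13)&(H<32)&(S>90))).astype(np.uint8)
for name,c,z in (("b1",(327,152),.024),("b2",(387,208),.024),("slim",(281,212),.018),("rack",(148,193),.0),("tray",(183,277),.03),("bottle",(216,134),.1)):
    n,l,s,ce=cv2.connectedComponentsWithStats(nr[:,:],connectivity=4)
    y0,x0=c[1],c[0]; w=l[y0-8:y0+8,x0-8:x0+8]; k=np.bincount(w[w>0]).argmax()
    m=(l==k).astype(np.uint8)
    cs,_=cv2.findContours(m,cv2.RETR_EXTERNAL,cv2.CHAIN_APPROX_NONE); cn=max(cs,key=cv2.contourArea)
    P=plane(d,cn[:,0].astype(float),z)
    r=cv2.minAreaRect((P[:,:2]*1000).astype(np.float32))
    out=[name,s[k].tolist(),"rect mm",np.round(r[0],1),np.round(r[1],1),round(r[2],1)]
    ys,xs=np.nonzero(m&(V>200)&(S<60)) ; 
    if len(xs): out+=["white",len(xs),np.round(plane(d,[[xs.mean(),ys.mean()]],z)[0]*1000,1)]
    print(*out)
    print("   corners",np.round(cv2.boxPoints(r)).tolist())
big=cv2.resize(im[130:310,100:220],None,fx=5,fy=3.3*1.0,interpolation=cv2.INTER_CUBIC)
c=np.vstack([cv2.resize(im[160:225,95:200],(630,390),interpolation=cv2.INTER_CUBIC)])
cv2.imwrite("pics/rack_top.png",c[:,:,::-1])
```

```text
b1 [298, 135, 59, 33, 1227] rect mm [ 656.2 -177.3] [159.5  62.9] 78.3 white 155 [ 657.3 -213.6   24. ]
   corners [[609.0, -249.0], [671.0, -262.0], [703.0, -106.0], [642.0, -93.0]]
b2 [360, 185, 56, 47, 1235] rect mm [ 497.9 -343.3] [ 62.6 161.7] 34.8 white 155 [ 471.8 -320.4   24. ]
   corners [[426.0, -295.0], [518.0, -427.0], [570.0, -392.0], [478.0, -259.0]]
slim [252, 190, 59, 45, 1269] rect mm [490.3 -47.9] [160.1  61.5] 60.0 white 88 [521.7   3.   18. ]
   corners [[424.0, -102.0], [477.0, -133.0], [557.0, 6.0], [504.0, 37.0]]
rack [107, 174, 78, 34, 2125] rect mm [539.6 340.3] [230.7  87.1] 85.8
   corners [[488.0, 229.0], [575.0, 222.0], [592.0, 452.0], [505.0, 459.0]]
tray [159, 251, 46, 53, 1517] rect mm [305.5 221.2] [ 93.8 124.5] 70.3
   corners [[231.0, 198.0], [348.0, 156.0], [380.0, 244.0], [263.0, 286.0]]
bottle [205, 123, 23, 25, 442] rect mm [684.7 124.8] [65.  58.4] 1.1 white 62 [704.2 137.5 100. ]
   corners [[652.0, 153.0], [653.0, 95.0], [718.0, 96.0], [717.0, 155.0]]
```

View pics/rack_top.png

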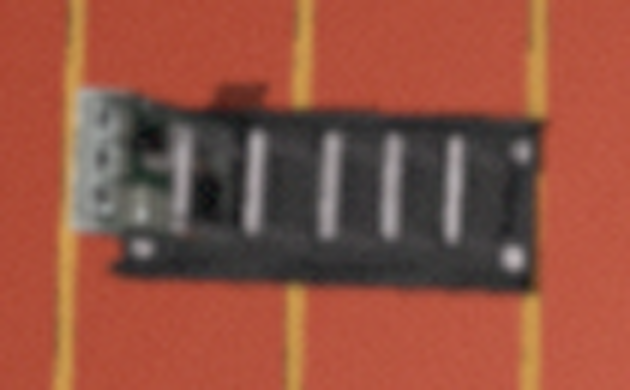

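The crop shows five wire tops, at crop x of about 183, 255, 330, 392 and 453. They match dividers +43, 9, -25, -53 and -81 mm. I'll measure them sub-pixel and, in parallel, make a first move that also gives me data to fit the arm kinematics.

```bash
cat > rackm.py <<'E'
from h import *
d=cam("top"); im=d["image"].astype(float)
g=im.min(axis=2)
# wires near crop x/6+95 , rows crop y/6+160
pts=[];xs_r=[43,9,-25,-53,-81]
for cx,xr in zip((183,255,330,392,453),xs_r):
    u0=95+cx/6
    for v in range(183,199):
        us=np.arange(int(u0)-3,int(u0)+5); w=g[v,us]; w=np.clip(w-np.sort(w)[2],0,None)
        if w.sum()<30: continue
        pts.append((xr,(us*w).sum()/w.sum(),v,w.sum()))
pts=np.array(pts); P=plane(d,pts[:,1:3],.0955)
# fit lines: x_rack = a + ux*X + uy*Y
A=np.c_[np.ones(len(P)),P[:,:2]*1000]; k=np.ones(len(P),bool)
for _ in range(5):
    s,*_=np.linalg.lstsq(A[k],pts[k,0],rcond=None); r=A@s-pts[:,0]; k=abs(r)<2.
print("fit",s,"norm",np.hypot(*s[1:]),"yaw",np.degrees(np.arctan2(s[2],s[1])),"used",k.sum(),len(k),"rms",r[k].std())
for xr in xs_r:
    q=pts[:,0]==xr; print(xr,"resid",round(r[q].mean(),2), "X range",np.round([P[q,0].min(),P[q,0].max()],4), "w by v",np.round(pts[q,3]).astype(int).tolist())
E
python3 rackm.py
python3 -m handwheel '[{"gripper":-1,"offset":[447,-132,-20],"rotation":[0.2,0.2,-0.8]},{"gripper":-1,"offset":[447,-132,-20],"rotation":[0.2,0.2,-0.8]},{"gripper":-1,"offset":[447,-132,-20],"rotation":[0.2,0.2,-0.8]},{"gripper":-1,"offset":[447,-132,-20],"rotation":[0.2,0.2,-0.8]},{"gripper":-1,"offset":[447,-132,-20],"rotation":[0.2,0.2,-0.8]},{"gripper":-1,"offset":[447,-132,-20],"rotation":[0.2,0.2,-0.8]},{"gripper":-1,"offset":[447,-132,-20],"rotation":[0.2,0.2,-0.8]},{"gripper":-1,"offset":[447,-132,-20],"rotation":[0.2,0.2,-0.8]}]'
python3 - <<'E'
from h import *
o=ctrl.get_obs(); print(o["q"].tolist(),o["tool_pos"].tolist(),o["tool_rot"].tolist(),o["contact_force"])
E
```

```text
fit [-3.39762886e+02  2.88175928e-02  9.98173683e-01] norm 0.9985895825759994 yaw 88.34631190336869 used 80 80 rms 0.34311149565878063
43 resid 0.28 X range [0.5161 0.5561] w by v [199, 261, 261, 236, 221, 217, 275, 274, 298, 321, 368, 373, 326, 232, 189, 103]
9 resid -0.31 X range [0.5164 0.5563] w by v [230, 255, 250, 275, 275, 266, 283, 279, 285, 266, 286, 289, 299, 286, 243, 128]
-25 resid -0.17 X range [0.5168 0.5566] w by v [232, 234, 235, 250, 237, 253, 266, 267, 268, 255, 296, 298, 295, 272, 259, 201]
-53 resid 0.08 X range [0.517  0.5567] w by v [177, 218, 228, 216, 250, 268, 270, 251, 248, 260, 257, 270, 277, 276, 269, 229]
-81 resid 0.12 X range [0.5173 0.5569] w by v [160, 218, 223, 226, 245, 258, 289, 290, 284, 264, 260, 256, 262, 254, 263, 230]
t: 1.25
tool_pos: [0.6221, -0.2383, 0.2512]
tool_rot: [-2.333, -1.722, -0.211]
contact_force: [-0.5, -1.0, -0.8]
opening: 0.0853
grip_force: 0.0
[-0.5692250922547823, 0.2266381034495252, 1.406140561218786, 0.21917567643706617, 1.676203359873143, -0.2657144849531049] [0.6221429243296682, -0.23825804247718174, 0.2512439023417038] [-2.332637430909194, -1.7224351932124182, -0.21117294069346842] [-0.50719634 -0.99910302 -0.7985801 ]
```

```bash
cat > kin.py <<'E'
from h import *
from scipy.optimize import least_squares
D=[([-1.22605435e+00,5.33648757e-02,1.61427837e+00,-1.85689833e-05,1.47597526e+00,-1.18974446e-01],[0.2793493,-0.55841444,0.23006737],[-3.05556931,-.721435917,.000387]),
([-0.5692250922547823,0.2266381034495252,1.406140561218786,0.21917567643706617,1.676203359873143,-0.2657144849531049],[0.6221429243296682,-0.23825804247718174,0.2512439023417038],[-2.332637430909194,-1.7224351932124182,-0.21117294069346842])]
rz=lambda a:R.from_euler('z',a); ry=lambda a:R.from_euler('y',a)
def fk(q,p):
    h,s,L2,L3,d6,a1,e=p
    r=rz(q[0])*ry(q[1]+q[2])*rz(q[3])*ry(q[4])*rz(q[5])*rz(np.pi/2)
    pos=rz(q[0]).apply(np.array([a1,s,h])+ry(q[1]).apply([0,0,L2])+ry(q[1]+q[2]).apply([e,0,L3]))+r.apply([0,0,d6])
    return pos,r
E
python3 - <<'E'
from kin import *
for q,p,r in D: print("rot err deg",np.degrees((fk(q,[0]*7)[1].inv()*R.from_rotvec(r)).as_rotvec()))
p0=[.4,.07,.45,.4,.25,0,0]
f=lambda x:np.concatenate([fk(q,[*x,0,0])[0]-p for q,p,r in D])
s=least_squares(f,p0[:5]); print(s.x,s.fun*1000)
d=cam("top"); g=d["image"].astype(float).min(axis=2)
for cx in (255,330,392,453):
    u=int(round(95+cx/6)); w=g[174:210,u-1:u+2].sum(1)-g[174:210,[u-4,u+5]].mean(1)*3; 
    c=np.interp; t=w.max()*.5; i=np.nonzero(w>t)[0]; a,b=i[0],i[-1]
    lo=a-(w[a]-t)/(w[a]-w[a-1]); hi=b+(w[b]-t)/(w[b]-w[b+1])
    P=plane(d,[[u,174+lo],[u,174+hi]],.095)*1000; print(u,np.round(P[:,:2],1).tolist(),"mid X",P[:,0].mean().round(1),"len",(P[0,0]-P[1,0]).round(1))
E
```

```text
rot err deg [-5.20764268e-07  2.05639507e-06  2.97905195e-07]
rot err deg [-7.15624803e-15  1.19270801e-14 -7.95138670e-15]
[0.12303455 0.07418346 0.44557563 0.59962705 0.27965296] [ 0.00182954 -0.05402428  0.2748208  -0.0262554   0.03643116 -0.27482087]
138 [[561.0, 331.9], [517.0, 330.5]] mid X 539.0 len 43.9
150 [[560.1, 299.1], [514.5, 297.7]] mid X 537.3 len 45.6
160 [[558.6, 271.9], [515.0, 270.7]] mid X 536.8 len 43.6
170 [[557.5, 244.9], [513.8, 243.8]] mid X 535.7 len 43.6
```

```bash
cat >> kin.py <<'E'
PAR=[0.12303455,0.07418346,0.44557563,0.59962705,0.27965296,0,0]
lo=np.array([-3.01,-1.01,.06,-1.02,.09,-3.14]);hi=np.array([3.01,2.22,2.58,4.17,2.62,3.14])
def ik(pos,rot,seed=None):
    best=None; rng=np.random.default_rng(0)
    seeds=[seed] if seed is not None else [rng.uniform(np.maximum(lo,[-1.5,-.5,.5,-1,.3,-3]),np.minimum(hi,[1.5,1.5,2.3,4,2.4,3])) for _ in range(25)]
    sols=[]
    for s in seeds:
        f=lambda q:np.r_[fk(q,PAR)[0]-pos,.3*(fk(q,PAR)[1].inv()*rot).as_rotvec()]
        r=least_squares(f,np.clip(s,lo+.01,hi-.01),bounds=(lo,hi))
        if r.cost<1e-8 and not any(np.allclose(r.x,t,atol=.05) for t in sols): sols.append(r.x)
    return sols
RU=np.array([.0289,.9996,0]); RO=np.array([538.3,324.8,0])/1000   # rack x axis, origin
MOD={"b1":([.6562,-.1773],[-.207,-.978],.024),"b2":([.4979,-.3433],[-.569,.822],.024),"slim":([.4903,-.0479],[.5,.867],.018)}
Z=np.array([0,0,1.])
def rot(mx,mz,a,sg):
    "tool rotation for module axes mx,mz ; tilt a; tool y = sg*my"
    z=-mz*np.cos(a)-mx*np.sin(a); y=sg*np.cross(mz,mx); return R.from_matrix(np.c_[np.cross(y,z),y,z])
def pick(n,a,sg,xg,ztcp):
    c,m,t=MOD[n]; mx=np.r_[m,0]/np.linalg.norm(m); r=rot(mx,Z,a,sg)
    # rect centre includes headers: body centre is 4 mm toward foot; xg along mx from body centre
    return np.r_[c,ztcp]+mx*(xg-.004),r
def place(xs,a,sg,xg,zoff,t,drop=0):
    "module back-plane grasp mirrored: TCP at module coords (xg,0,zoff)"
    mx=Z; mz=-RU; r=rot(mx,mz,a,sg); foot=RO+RU*xs+Z*.008
    return foot+Z*(.075+xg+drop)+mz*(zoff-t/2),r
E
python3 - <<'E'
from kin import *
for n,xs,t in (("b1",.026,.024),("b2",-.008,.024),("slim",-.039,.018)):
  for a in (35,45):
    for sg in (1,-1):
      for lab,(p,r) in (("pick",pick(n,np.radians(a),sg,.055,.01)),("place",place(xs,np.radians(a),sg,.055,.01,t)),("above",place(xs,np.radians(a),sg,.055,.01,t,.11))):
        for q in ik(p,r): print(n,a,sg,lab,np.round(p,3),np.round(q,2))
E
```

```text
b1 35 1 pick [ 0.646 -0.227  0.01 ] [-0.66  0.45  1.62  0.55  1.4  -0.64]
b1 35 1 place [0.539 0.353 0.138] [0.09 0.01 2.02 1.05 1.22 2.81]
b1 35 1 above [0.539 0.353 0.248] [ 0.09 -0.08  1.92  1.    1.32  2.99]
b1 35 -1 pick [ 0.646 -0.227  0.01 ] [-0.66  0.45  1.62  0.55  1.4   2.5 ]
b1 35 -1 place [0.539 0.353 0.138] [ 0.09  0.01  2.02  1.05  1.22 -0.33]
b1 35 -1 above [0.539 0.353 0.248] [ 0.09 -0.08  1.92  1.    1.32 -0.16]
b1 45 1 pick [ 0.646 -0.227  0.01 ] [-0.71  0.51  1.6   0.67  1.5  -0.71]
b1 45 1 place [0.539 0.353 0.138] [ 0.15 -0.    1.97  0.86  1.17  2.97]
b1 45 1 above [0.539 0.353 0.248] [ 0.15 -0.08  1.86  0.81  1.3   3.12]
b1 45 -1 pick [ 0.646 -0.227  0.01 ] [-0.71  0.51  1.6   0.67  1.5   2.43]
b1 45 -1 place [0.539 0.353 0.138] [ 0.15 -0.    1.97  0.86  1.17 -0.17]
b1 45 -1 above [0.539 0.353 0.248] [ 0.15 -0.08  1.86  0.81  1.3  -0.02]
b2 35 1 pick [ 0.469 -0.301  0.01 ] [-0.6  -0.23  2.36 -0.46  0.48  2.29]
b2 35 1 place [0.538 0.319 0.138] [ 0.03 -0.    2.04  1.03  1.27  2.78]
b2 35 1 above [0.538 0.319 0.248] [ 0.03 -0.1   1.94  0.99  1.37  2.95]
b2 35 -1 p
[... 851 characters left out ...]
.95  0.98  1.42  2.92]
slim 35 -1 pick [ 0.516 -0.004  0.01 ] [ 0.1   0.22  1.91 -0.49  1.42  0.8 ]
slim 35 -1 place [0.537 0.285 0.138] [-0.03 -0.02  2.05  1.01  1.31 -0.39]
slim 35 -1 above [0.537 0.285 0.248] [-0.03 -0.11  1.95  0.98  1.42 -0.22]
slim 45 1 pick [ 0.516 -0.004  0.01 ] [ 0.15  0.31  1.86 -0.59  1.53 -2.27]
slim 45 1 place [0.537 0.285 0.138] [ 0.02 -0.04  2.01  0.84  1.26  2.89]
slim 45 1 above [0.537 0.285 0.248] [ 0.02 -0.12  1.89  0.8   1.39  3.04]
slim 45 -1 pick [ 0.516 -0.004  0.01 ] [ 0.15  0.31  1.86 -0.59  1.53  0.87]
slim 45 -1 place [0.537 0.285 0.138] [ 0.02 -0.04  2.01  0.84  1.26 -0.25]
slim 45 -1 above [0.537 0.285 0.248] [ 0.02 -0.12  1.89  0.8   1.39 -0.11]
```

```bash
cat >> kin.py <<'E'
def go(p,r,lab=""):
    o=ctrl.get_obs(); c=R.from_rotvec(o["tool_rot"]); d=c.inv().apply(np.array(p)-o["tool_pos"])*1000; w=(c.inv()*r).as_rotvec()
    print(lab,"offset",np.round(d,1).tolist(),"rot",np.round(w,3).tolist(),"rows %.1f %.1f"%(np.linalg.norm(d)/62.5,np.degrees(np.linalg.norm(w))/10.7),"t",round(float(o["t"]),2),"q",np.round(o["q"],2))
A=np.radians(35)
E
python3 - <<'E'
from kin import *
p,r=pick("b2",A,-1,.048,.003); print(p); go(p+[0,0,.1],r)
E
```

```text
[ 0.47285705 -0.30712196  0.003     ]
 offset [-147.4, -109.4, 126.7] rot [-0.256, -0.854, -0.887] rows 3.6 6.7 t 1.3 q [-0.57  0.23  1.41  0.22  1.68 -0.26]
```

```bash
python3 -m handwheel '[{"gripper":-1,"offset":[-147,-109,126],"rotation":[-0.256,-0.854,-0.887]},{"gripper":-1,"offset":[-147,-109,126],"rotation":[-0.256,-0.854,-0.887]},{"gripper":-1,"offset":[-147,-109,126],"rotation":[-0.256,-0.854,-0.887]},{"gripper":-1,"offset":[-147,-109,126],"rotation":[-0.256,-0.854,-0.887]},{"gripper":-1,"offset":[-147,-109,126],"rotation":[-0.256,-0.854,-0.887]},{"gripper":-1,"offset":[-147,-109,126],"rotation":[-0.256,-0.854,-0.887]},{"gripper":-1,"offset":[-147,-109,126],"rotation":[-0.256,-0.854,-0.887]},{"gripper":-1,"offset":[-147,-109,126],"rotation":[-0.256,-0.854,-0.887]}]'
python3 - <<'E'
from kin import *
o=ctrl.get_obs(); print(o["q"].tolist(),o["tool_pos"].tolist(),o["tool_rot"].tolist(),"pred",fk(o["q"],PAR)[0])
d=cam("wrist"); save(d,"pics/w1.png"); print(d["xyz"],d["attitude"])
p,r=pick("b2",A,-1,.048,.003); go(p,r)
E
```

```text
t: 2.3
tool_pos: [0.4677, -0.3101, 0.1022]
tool_rot: [1.203, 2.282, -0.382]
contact_force: [-0.4, -0.5, -0.2]
opening: 0.0856
grip_force: 0.0
[-0.6176810247187084, -0.2830534187802323, 2.2352259523236375, -0.3425470181304283, 0.6403944402557566, -0.9999059931766394] [0.46769786549557635, -0.3100500607820018, 0.10218706183032321] [1.2028298231250933, 2.281760583282326, -0.3819376036791615] pred [ 0.48463592 -0.32214104  0.09815648]
[ 0.38873197 -0.19774554  0.1789386 ] [-0.85748414 -0.26033061  0.56132452]
 offset [58.3, 5.8, 82.0] rot [-0.006, -0.001, -0.004] rows 1.6 0.0 t 2.35 q [-0.62 -0.28  2.23 -0.34  0.64 -1.  ]
```

View pics/w1.png

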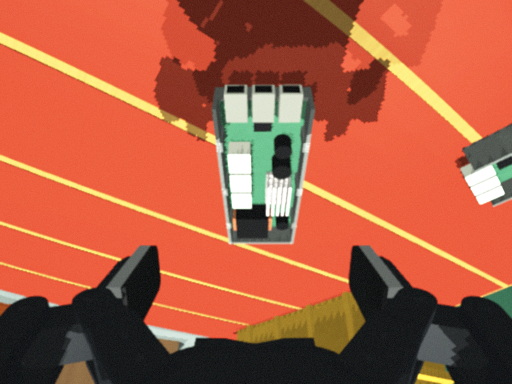

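The wrist view shows module b with its headers at the top (235–290,100), its foot end at (262,243), tray corners near (217,90), (313,90), (230,243) and (296,243), centred between the open fingers. I'll check these against the top view.

Run:
```python
from kin import *
o=ctrl.get_obs()
D.append(([-0.6176810247187084,-0.2830534187802323,2.2352259523236375,-0.3425470181304283,0.6403944402557566,-0.9999059931766394],[0.46769786549557635,-0.3100500607820018,0.10218706183032321],0))
for nf,x0 in ((5,[.4,.07,.45,.4,.25]),(7,[.4,.07,.45,.4,.25,0.1,0])):
    f=lambda x:np.concatenate([fk(q,[*x,0,0][:7])[0]-p for q,p,r in D]); s=least_squares(f,x0); print(s.x.round(4).tolist(),np.abs(s.fun*1000).max())
d=cam("wrist")
im=d["image"]; hsv=cv2.cvtColor(im,cv2.COLOR_RGB2HSV); H,S,V=cv2.split(hsv)
nr=(~(((H<14)|(H>168))&(S>100))&~((H>13)&(H<32)&(S>90))).astype(np.uint8)
n,l,st,ce=cv2.connectedComponentsWithStats(nr,connectivity=4); k=l[200,260]; m=(l==k).astype(np.uint8); print(st[k])
cs,_=cv2.findContours(m,cv2.RETR_EXTERNAL,cv2.CHAIN_APPROX_NONE); cn=max(cs,key=cv2.contourArea)
P=plane(d,cn[:,0].astype(float),.024)
r=cv2.minAreaRect((P[:,:2]*1000).astype(np.float32)); print(r)
print(np.round(plane(d,[[217,92],[313,92],[230,243],[296,243]],.024)*1000,1))
p,rr=pick("b2",A,-1,.048,.003); go(p,rr); print(ctrl.get_obs()["tool_pos"])
```

```text
[0.0796, 0.0742, 0.4897, 0.5924, 0.2792] 4.501122146713055
[0.238, 0.0742, 0.4264, 0.6099, 0.2795, -0.0, 0.0957] 3.5076026527747217e-06
[  211    80   103   162 13682]
((492.8756103515625, -341.8968200683594), (60.15104675292969, 165.30606079101562), 34.67798614501953)
[[ 429.4 -294.2   24. ]
 [ 473.2 -264.    24. ]
 [ 518.8 -428.9   24. ]
 [ 569.7 -393.8   24. ]]
 offset [59.7, 5.4, 82.1] rot [-0.006, 0.0, -0.004] rows 1.6 0.0 t 2.4 q [-0.62 -0.28  2.23 -0.34  0.64 -1.  ]
[ 0.46957943 -0.31156497  0.10455932]
```

Wrist and top views agree to about 2 mm (foot edge at (544,-411) against (544,-410)). Descending.

```bash
sed -i 's/^PAR=.*/PAR=[0.238,0.0742,0.4264,0.6099,0.2795,0,0.0957]/' kin.py
python3 -m handwheel '[{"gripper":-1,"offset":[15,5,20],"rotation":[-0.006,0,-0.004]},{"gripper":-1,"offset":[30,5,41],"rotation":[-0.006,0,-0.004]},{"gripper":-1,"offset":[45,5,62],"rotation":[-0.006,0,-0.004]},{"gripper":-1,"offset":[55,5,76],"rotation":[-0.006,0,-0.004]},{"gripper":-1,"offset":[59,5,81],"rotation":[-0.006,0,-0.004]},{"gripper":-1,"offset":[60,5,82],"rotation":[-0.006,0,-0.004]},{"gripper":0.3,"offset":[60,5,82],"rotation":[-0.006,0,-0.004]},{"gripper":1,"offset":[60,5,82],"rotation":[-0.006,0,-0.004]}]' 60
python3 - <<'E'
from kin import *
p,rr=pick("b2",A,-1,.048,.003); go(p,rr); print(p,ctrl.get_obs()["tool_pos"])
E
```

```text
t: 3.4
tool_pos: [0.473, -0.3074, 0.0039]
tool_rot: [1.192, 2.279, -0.377]
contact_force: [1.0, -1.7, -0.2]
opening: 0.0588
grip_force: 64.8
 offset [0.8, 0.0, 0.6] rot [0.001, 0.003, 0.001] rows 0.0 0.0 t 3.4 q [-0.61 -0.07  2.26 -0.51  0.42 -0.8 ]
[ 0.47285705 -0.30712196  0.003     ] [ 0.47302261 -0.30740264  0.00393817]
```

```bash
cat >> kin.py <<'E'
from scipy.spatial.transform import Slerp
def path(p1,r1,p0=None,r0=None,q=None,n=10):
    o=ctrl.get_obs(); q=o["q"] if q is None else q; p0=o["tool_pos"] if p0 is None else p0; r0=R.from_rotvec(o["tool_rot"]) if r0 is None else r0
    s=Slerp([0,1],R.concatenate([r0,r1])); ok=True; ml=9; mz=9; steps=[]
    for i in range(1,n+1):
        sol=ik(p0+(np.array(p1)-p0)*i/n,s(i/n),q)
        if not sol: print("IK fail at",i,q.round(2)); return q
        steps.append(np.abs(sol[0]-q).max()); q=sol[0]; ml=min(ml,(q-lo).min(),(hi-q).min())
    print("path ok margin %.2f maxstep %.2f"%(ml,max(steps)),"q",q.round(2)); return q
E
python3 - <<'E'
from kin import *
o=ctrl.get_obs(); r0=R.from_rotvec(o["tool_rot"])
p,r=place(.026,A,-1,.048,.004,.024,.13); print("above",p)
m=p*.45+o["tool_pos"]*.55; m[2]=.27; rm=Slerp([0,1],R.concatenate([r0,r]))(.4)
l=o["tool_pos"]+[0,0,.15]
q=path(l,r0); q1=path(m,rm,l,r0,q); path(p,r,m,rm,q1)
go(l,r0,"lift"); go(m,rm,"mid"); go(p,r,"above")
E
```

```text
above [0.5392826 0.3587864 0.261    ]
path ok margin 0.32 maxstep 0.04 q [-0.61 -0.36  2.2  -0.3   0.74 -1.05]
path ok margin 0.40 maxstep 0.10 q [-0.21 -0.35  1.91  0.08  1.48 -0.57]
path ok margin 0.69 maxstep 0.10 q [ 0.1  -0.06  1.88  0.99  1.32 -0.13]
lift offset [-86.3, 0.1, -122.7] rot [0.0, 0.0, 0.0] rows 2.4 0.0 t 3.4 q [-0.61 -0.07  2.26 -0.51  0.42 -0.8 ]
mid offset [34.3, 195.6, -349.5] rot [-0.048, 0.606, 0.278] rows 6.4 3.6 t 3.4 q [-0.61 -0.07  2.26 -0.51  0.42 -0.8 ]
above offset [268.7, 434.5, -503.3] rot [-0.121, 1.515, 0.694] rows 11.5 8.9 t 3.4 q [-0.61 -0.07  2.26 -0.51  0.42 -0.8 ]
```

```bash
python3 -m handwheel '[{"gripper":1,"offset":[-15,0,-22],"rotation":[0,0,0]},{"gripper":1,"offset":[-45,0,-65],"rotation":[0,0,0]},{"gripper":1,"offset":[-75,5,-110],"rotation":[0,0,0]},{"gripper":1,"offset":[-85,25,-150],"rotation":[-0.01,0.1,0.04]},{"gripper":1,"offset":[-65,60,-195],"rotation":[-0.015,0.22,0.1]},{"gripper":1,"offset":[-40,95,-240],"rotation":[-0.03,0.35,0.15]},{"gripper":1,"offset":[-15,130,-285],"rotation":[-0.04,0.46,0.2]},{"gripper":1,"offset":[5,160,-315],"rotation":[-0.048,0.55,0.25]}]'
python3 - <<'E'
from kin import *
p,r=place(.026,A,-1,.048,.004,.024,.13); path(p,r); go(p,r,"above"); print(ctrl.get_obs()["opening"])
E
```

```text
t: 4.4
tool_pos: [0.4983, -0.0615, 0.2592]
tool_rot: [1.695, 2.516, 0.124]
contact_force: [1.5, 0.6, -2.5]
opening: 0.0589
grip_force: 65.9
path ok margin 0.66 maxstep 0.11 q [ 0.1  -0.06  1.88  0.99  1.32 -0.13]
above offset [374.1, 195.7, 7.3] rot [-0.076, 0.959, 0.446] rows 6.8 5.7 t 4.4 q [-0.3  -0.36  1.94  0.05  1.44 -0.69]
0.058883612449002136
```

```bash
python3 -m handwheel '[{"gripper":1,"offset":[45,24,1],"rotation":[-0.01,0.12,0.055]},{"gripper":1,"offset":[100,52,2],"rotation":[-0.02,0.26,0.12]},{"gripper":1,"offset":[155,81,3],"rotation":[-0.03,0.4,0.19]},{"gripper":1,"offset":[210,110,4],"rotation":[-0.045,0.56,0.26]},{"gripper":1,"offset":[265,139,5],"rotation":[-0.055,0.71,0.33]},{"gripper":1,"offset":[315,165,6],"rotation":[-0.066,0.84,0.39]},{"gripper":1,"offset":[355,186,7],"rotation":[-0.074,0.93,0.435]},{"gripper":1,"offset":[374,196,7],"rotation":[-0.076,0.959,0.446]}]'
python3 - <<'E'
from kin import *
p,r=place(.026,A,-1,.048,.004,.024,.13); 
for n in ("side","top","wrist"): save(cam(n),f"pics/a_{n}.png")
a=cv2.imread("pics/a_side.png")[230:384,170:330]; b=cv2.imread("pics/a_wrist.png")
c=np.zeros((384,800,3),np.uint8); c[:308,:320]=cv2.resize(a,None,fx=2,fy=2); c[:360,320:]=cv2.resize(b,(480,360)); cv2.imwrite("pics/a.png",c)
go(p,r,"above")
E
```

```text
t: 5.4
tool_pos: [0.5382, 0.3577, 0.256]
tool_rot: [-1.673, -1.625, -0.863]
contact_force: [-0.5, 0.2, -3.2]
opening: 0.0589
grip_force: 66.0
above offset [3.7, 0.1, -0.2] rot [-0.001, 0.005, 0.001] rows 0.1 0.0 t 5.55 q [ 0.1  -0.06  1.88  0.99  1.32 -0.14]
```

View pics/a.png

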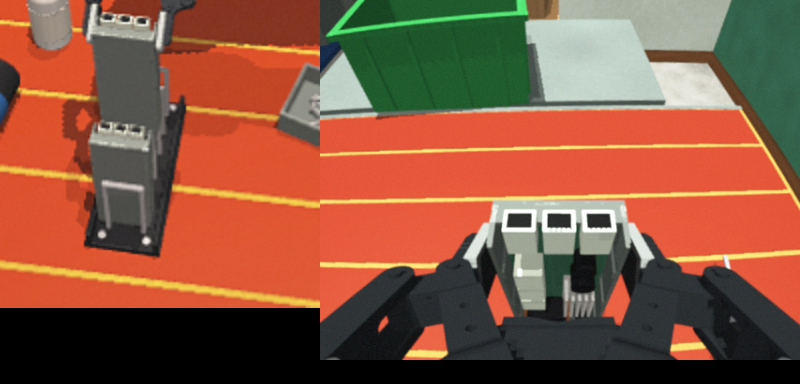

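The left crop shows the held module upright behind the racked one, its top lip at (95–158,37). The racked module's top is at (93–150,140). The wrist view on the right shows it centred between the fingers. I'll check the rack pose and held pose against the side camera with predicted points.

```bash
cat > chk.py <<'E'
from kin import *
import sys
def chk(held,fn):   # held: (t,xg,zoff)
    d=cam("side"); o=ctrl.get_obs(); r=R.from_rotvec(o["tool_rot"]).as_matrix()
    y=r[:,1]; z=r[:,2]; my=-y; mx=-(np.sin(A)*z)+np.cos(A)*r[:,0]; mz=np.cross(mx,my)
    RY=np.cross(Z,RU); rp=lambda x,yy,zz:RO+RU*x+RY*yy+Z*zz
    pts=[rp(.1,.042,0),rp(.1,-.042,0),rp(.08,.023,.098),rp(.08,-.023,.098)]+[rp(-.1,-.042,0)]
    t,xg,zo=held; org=o["tool_pos"]-mx*xg-mz*zo
    pts+=[org+mx*.075+my*.03,org+mx*.075-my*.03,org+mx*.083]
    print("mx",mx.round(3),"mz",mz.round(3)); foot=org-mx*.075+mz*t/2-RO; print("foot in rack mm x %.1f y %.1f z %.1f"%(foot@RU*1000,foot@RY*1000,foot[2]*1000))
    uv=proj(d,np.array(pts)); x0,y0,x1,y1=205,225,275,360; s=4.4
    im=cv2.resize(d["image"][y0:y1,x0:x1],None,fx=s,fy=s,interpolation=cv2.INTER_CUBIC)[:,:,::-1].copy()
    for u,v in uv: cv2.drawMarker(im,(int((u-x0+.5)*s),int((v-y0+.5)*s)),(255,255,0),cv2.MARKER_CROSS,9,1)
    cv2.imwrite(fn,im); print(uv.round(1).tolist())
if __name__=="__main__": chk((.024,.048,.004),"pics/c1.png")
E
python3 chk.py
```

```text
mx [-0.001  0.005  1.   ] mz [-0.029 -1.     0.005]
foot in rack mm x 22.9 y -0.4 z 135.4
[[248.6, 357.8], [211.3, 352.2], [240.5, 324.2], [218.9, 321.1], [230.5, 279.2], [245.6, 248.7], [214.1, 244.9], [229.6, 243.9]]
```

View pics/c1.png

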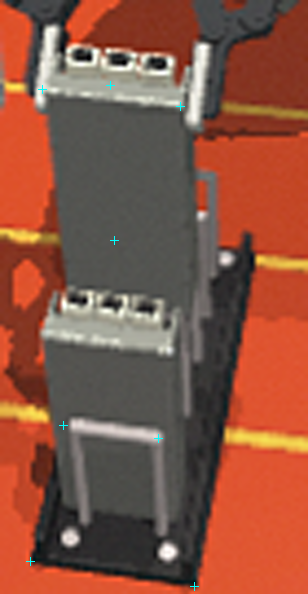

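Both rack and held module appear about 1 px to the right of prediction. That is a shared camera bias, so the relative alignment is good. Lowering to just above the wires.

Run:
```python
from kin import *
p,r=place(.026,A,-1,.048,.004,.024,.095); go(p,r,"a"); p,r=place(.026,A,-1,.048,.004,.024,.082); go(p,r,"b")
```

```text
a offset [-25.0, -0.4, 20.7] rot [0.0, 0.005, 0.001] rows 0.5 0.0 t 5.6 q [ 0.1  -0.06  1.88  0.99  1.32 -0.14]
b offset [-35.6, -0.4, 28.2] rot [0.0, 0.005, 0.001] rows 0.7 0.0 t 5.6 q [ 0.1  -0.06  1.88  0.99  1.32 -0.14]
```

```bash
python3 -m handwheel '[{"gripper":1,"offset":[-10,0,9],"rotation":[0,0.005,0.001]},{"gripper":1,"offset":[-20,0,17],"rotation":[0,0.005,0.001]},{"gripper":1,"offset":[-24,0,20],"rotation":[0,0.005,0.001]},{"gripper":1,"offset":[-27,0,22],"rotation":[0,0.005,0.001]},{"gripper":1,"offset":[-29,0,23.5],"rotation":[0,0.005,0.001]},{"gripper":1,"offset":[-31,0,25],"rotation":[0,0.005,0.001]},{"gripper":1,"offset":[-33.5,0,26.8],"rotation":[0,0.005,0.001]},{"gripper":1,"offset":[-35.6,0,28.2],"rotation":[0,0.005,0.001]}]'
cat > st.py <<'E'
from kin import *
import sys
xs,xg,zo,t,drop=[float(a) for a in sys.argv[1:6]]
p,r=place(xs,A,-1,xg,zo,t,drop); go(p,r,"go"); o=ctrl.get_obs()
rr=R.from_rotvec(o["tool_rot"]).as_matrix(); mx=-(np.sin(A)*rr[:,2])+np.cos(A)*rr[:,0]; my=-rr[:,1]; mz=np.cross(mx,my); org=o["tool_pos"]-mx*xg-mz*zo
RY=np.cross(Z,RU); f=org-mx*.075+mz*t/2-RO; print("foot x %.1f y %.1f z %.1f"%(f@RU*1000,f@RY*1000,f[2]*1000),"mx",mx.round(4),"F",o["contact_force"].round(1),"T",o["wrist_torque"].round(2),"open",round(o["opening"],4))
E
python3 st.py .026 .048 .004 .024 .04
```

```text
t: 6.6
tool_pos: [0.5396, 0.3592, 0.2129]
tool_rot: [-1.671, -1.621, -0.87]
contact_force: [-0.0, -0.4, -2.4]
opening: 0.0584
grip_force: 66.1
go offset [-34.6, -0.2, 23.6] rot [0.0, -0.002, -0.001] rows 0.7 0.0 t 6.6 q [ 0.1  -0.    1.91  1.02  1.28 -0.21]
foot x 26.6 y -0.1 z 89.9 mx [ 0.001  -0.0017  1.    ] F [-0.  -0.4 -2.4] T [-0.8   0.01 -0.05] open 0.0584
```

```bash
python3 -m handwheel '[{"gripper":1,"offset":[-4,0,2.3],"rotation":[0,-0.002,0]},{"gripper":1,"offset":[-12,0,8],"rotation":[0,-0.002,0]},{"gripper":1,"offset":[-21,0,14],"rotation":[0,-0.002,0]},{"gripper":1,"offset":[-30,0,20.5],"rotation":[0,-0.002,0]},{"gripper":1,"offset":[-39,0,27],"rotation":[0,-0.002,0]},{"gripper":1,"offset":[-48,0,33],"rotation":[0,-0.002,0]},{"gripper":1,"offset":[-55,0,38],"rotation":[0,-0.002,0]},{"gripper":1,"offset":[-58,0,40],"rotation":[0,-0.002,0]}]'
python3 st.py .026 .048 .004 .024 0
```

```text
t: 7.6
tool_pos: [0.5392, 0.3588, 0.1417]
tool_rot: [-1.672, -1.621, -0.868]
contact_force: [0.5, -0.2, -3.4]
opening: 0.0589
grip_force: 66.1
go offset [-8.7, 0.1, 6.1] rot [-0.001, 0.0, -0.002] rows 0.2 0.0 t 7.6 q [ 0.1   0.1   1.94  1.05  1.21 -0.33]
foot x 25.9 y 0.4 z 18.7 mx [2.3e-03 4.0e-04 1.0e+00] F [ 0.5 -0.2 -3.4] T [-0.81  0.01  0.03] open 0.0589
```

```bash
python3 -m handwheel '[{"gripper":1,"offset":[-1.6,0,1.1],"rotation":[0,0,0]},{"gripper":1,"offset":[-3.3,0,2.3],"rotation":[0,0,0]},{"gripper":1,"offset":[-4.5,0,3.2],"rotation":[0,0,0]},{"gripper":1,"offset":[-5.4,0,3.8],"rotation":[0,0,0]},{"gripper":1,"offset":[-6.2,0,4.4],"rotation":[0,0,0]},{"gripper":1,"offset":[-7,0,4.9],"rotation":[0,0,0]},{"gripper":1,"offset":[-7.8,0,5.5],"rotation":[0,0,0]},{"gripper":1,"offset":[-8.2,0,5.8],"rotation":[0,0,0]}]'
python3 st.py .026 .048 .004 .024 0
```

```text
t: 8.6
tool_pos: [0.5394, 0.3588, 0.1324]
tool_rot: [-1.672, -1.622, -0.869]
contact_force: [-0.1, 0.1, -3.3]
opening: 0.0587
grip_force: 66.1
go offset [-1.2, -0.1, 0.8] rot [0.0, 0.0, -0.002] rows 0.0 0.0 t 8.6 q [ 0.1   0.11  1.94  1.06  1.2  -0.34]
foot x 26.0 y 0.0 z 9.4 mx [1.3e-03 3.0e-04 1.0e+00] F [-0.1  0.1 -3.3] T [-0.83  0.05  0.03] open 0.0587
```

```bash
python3 -m handwheel '[{"gripper":1,"offset":[-0.5,0,0.35],"rotation":[0,0,0]},{"gripper":1,"offset":[-0.9,0,0.6],"rotation":[0,0,0]},{"gripper":1,"offset":[-1.3,0,0.9],"rotation":[0,0,0]},{"gripper":1,"offset":[-1.7,0,1.2],"rotation":[0,0,0]},{"gripper":1,"offset":[-2.1,0,1.5],"rotation":[0,0,0]},{"gripper":1,"offset":[-2.5,0,1.7],"rotation":[0,0,0]},{"gripper":1,"offset":[-2.7,0,1.9],"rotation":[0,0,0]},{"gripper":1,"offset":[-2.7,0,1.9],"rotation":[0,0,0]}]'
python3 st.py .026 .048 .004 .024 0
```

```text
t: 9.6
tool_pos: [0.5396, 0.3596, 0.132]
tool_rot: [-1.667, -1.621, -0.871]
contact_force: [-6.2, -3.2, 10.4]
opening: 0.0585
grip_force: 67.2
go offset [-1.3, -0.3, -0.1] rot [-0.001, -0.004, -0.0] rows 0.0 0.0 t 9.6 q [ 0.1   0.12  1.94  1.06  1.2  -0.35]
foot x 27.2 y -0.2 z 9.0 mx [ 8.0e-04 -3.6e-03  1.0e+00] F [-6.2 -3.2 10.4] T [0.19 1.04 0.73] open 0.0585
```

Floor contact came at the expected height (foot z ≈ 9 mm estimated, about 14 N). I'll relieve the press, open, and back out along the tool axis.

```bash
python3 -m handwheel '[{"gripper":1,"offset":[1,0,-0.7],"rotation":[0,0,0]},{"gripper":1,"offset":[1.2,0,-0.9],"rotation":[0,0,0]},{"gripper":1,"offset":[1.2,0,-0.9],"rotation":[0,0,0]},{"gripper":-0.5,"offset":[1.2,0,-0.9],"rotation":[0,0,0]},{"gripper":-0.6,"offset":[1.2,0,-0.9],"rotation":[0,0,0]},{"gripper":-1,"offset":[1.2,0,-0.9],"rotation":[0,0,0]},{"gripper":-1,"offset":[1.2,0,-0.9],"rotation":[0,0,0]},{"gripper":-1,"offset":[1.2,0,-0.9],"rotation":[0,0,0]}]'
python3 - <<'E'
from kin import *
o=ctrl.get_obs(); r0=R.from_rotvec(o["tool_rot"]); b=o["tool_pos"]+r0.apply([0,0,-.13])+[0,0,.03]
pk,r=pick("b1",A,-1,.048,.003); hv=pk+[0,0,.1]
q=path(b,r0); m=np.array([.56,.02,.32]); rm=Slerp([0,1],R.concatenate([r0,r]))(.5)
q2=path(m,rm,b,r0,q,20); path(hv,r,m,rm,q2,20); go(b,r0,"back"); go(m,rm,"m"); go(hv,r,"hv"); print(hv)
E
```

```text
t: 10.6
tool_pos: [0.5395, 0.3588, 0.1306]
tool_rot: [-1.672, -1.622, -0.869]
contact_force: [-1.0, 0.4, 0.6]
opening: 0.0854
grip_force: 0.0
path ok margin 0.63 maxstep 0.03 q [-0.1  -0.07  1.94  0.97  1.46 -0.28]
path ok margin 0.66 maxstep 0.08 q [-0.4   0.01  1.63  0.65  1.87 -1.84]
IK fail at 14 [-0.56  0.25  1.57  0.52  1.64 -3.05]
back offset [24.6, -0.0, -147.2] rot [0.0, 0.0, 0.0] rows 2.4 0.0 t 10.6 q [ 0.1   0.12  1.94  1.06  1.2  -0.35]
m offset [-38.8, 30.4, -385.5] rot [0.261, -0.096, -1.482] rows 6.2 8.1 t 10.6 q [ 0.1   0.12  1.94  1.06  1.2  -0.35]
hv offset [-352.8, 124.9, -455.6] rot [0.522, -0.192, -2.964] rows 9.4 16.2 t 10.6 q [ 0.1   0.12  1.94  1.06  1.2  -0.35]
[ 0.64708896 -0.22034636  0.103     ]
```

Run:
```python
from kin import *
o=ctrl.get_obs(); r0=R.from_rotvec(o["tool_rot"]); b=o["tool_pos"]+r0.apply([0,0,-.13])+[0,0,.03]
pk,r=pick("b1",A,-1,.048,.003); hv=pk+[0,0,.1]
q=path(b,r0); m=np.array([.56,.02,.32]); rm=r0*R.from_rotvec([0,0,1.3])
q2=path(m,rm,b,r0,q,20); path(hv,r,m,rm,q2,20); go(b,r0,"back"); go(m,rm,"m"); print((rm.inv()*r).as_rotvec())
```

```text
path ok margin 0.63 maxstep 0.03 q [-0.1  -0.07  1.94  0.97  1.46 -0.28]
path ok margin 0.65 maxstep 0.06 q [-0.49 -0.01  1.72  0.87  1.85  0.91]
path ok margin 0.55 maxstep 0.09 q [-0.65  0.42  1.49  0.54  1.53  2.59]
back offset [24.6, -0.0, -147.2] rot [0.0, 0.0, 0.0] rows 2.4 0.0 t 10.6 q [ 0.1   0.12  1.94  1.06  1.2  -0.35]
m offset [-38.8, 30.4, -385.5] rot [0.0, 0.0, 1.3] rows 6.2 7.0 t 10.6 q [ 0.1   0.12  1.94  1.06  1.2  -0.35]
[-0.23504165  0.36801226  1.94331277]
```

```bash
python3 -m handwheel '[{"gripper":-1,"offset":[0,0,-30],"rotation":[0,0,0]},{"gripper":-1,"offset":[5,0,-80],"rotation":[0,0,0]},{"gripper":-1,"offset":[20,0,-135],"rotation":[0,0,0.1]},{"gripper":-1,"offset":[20,5,-190],"rotation":[0,0,0.28]},{"gripper":-1,"offset":[5,10,-245],"rotation":[0,0,0.46]},{"gripper":-1,"offset":[-10,15,-295],"rotation":[0,0,0.64]},{"gripper":-1,"offset":[-25,22,-345],"rotation":[0,0,0.82]},{"gripper":-1,"offset":[-38,30,-385],"rotation":[0,0,1]}]'
python3 - <<'E'
from kin import *
pk,r=pick("b1",A,-1,.048,.003); hv=pk+[0,0,.1]
path(hv,r,n=20); go(hv,r,"hv")
d=cam("side"); x0,y0,x1,y1=205,225,285,360; cv2.imwrite("pics/s2.png",cv2.resize(d["image"][y0:y1,x0:x1],None,fx=4.4,fy=4.4,interpolation=cv2.INTER_CUBIC)[:,:,::-1])
E
```

```text
t: 11.6
tool_pos: [0.5598, 0.0189, 0.3213]
tool_rot: [-2.125, -0.581, -0.336]
contact_force: [1.3, -0.2, 0.2]
opening: 0.085
grip_force: 0.0
path ok margin 0.55 maxstep 0.11 q [-0.65  0.42  1.49  0.54  1.53  2.59]
hv offset [-88.4, 316.3, -68.2] rot [-0.303, 0.347, 2.232] rows 5.4 12.2 t 11.6 q [-0.49 -0.01  1.72  0.87  1.85  0.61]
```

View pics/s2.png

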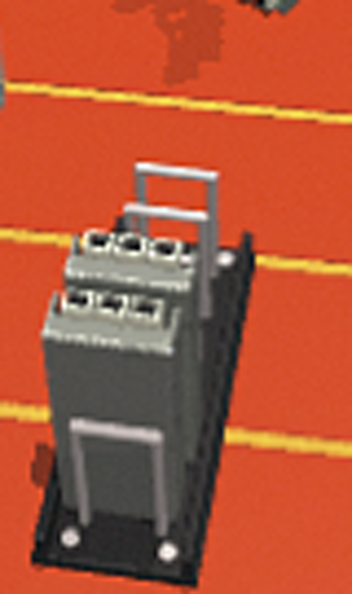

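Module b stands upright in wide slot 1 at the same height and facing the same way as the racked module. Next is the far thick module.

```bash
python3 -m handwheel '[{"gripper":-1,"offset":[-8,30,-8],"rotation":[-0.025,0.028,0.18]},{"gripper":-1,"offset":[-16,62,-16],"rotation":[-0.05,0.056,0.36]},{"gripper":-1,"offset":[-24,94,-24],"rotation":[-0.075,0.085,0.54]},{"gripper":-1,"offset":[-32,126,-32],"rotation":[-0.1,0.113,0.72]},{"gripper":-1,"offset":[-40,158,-36],"rotation":[-0.125,0.14,0.9]},{"gripper":-1,"offset":[-50,190,-42],"rotation":[-0.15,0.17,1.08]},{"gripper":-1,"offset":[-58,220,-48],"rotation":[-0.175,0.2,1.26]},{"gripper":-1,"offset":[-66,245,-54],"rotation":[-0.2,0.225,1.44]}]'
python3 - <<'E'
from kin import *
pk,r=pick("b1",A,-1,.048,.003); hv=pk+[0,0,.08]
path(hv,r,n=20); go(hv,r,"hv")
E
```

```text
t: 12.65
tool_pos: [0.6307, -0.1648, 0.152]
tool_rot: [-2.098, 1.149, 0.208]
contact_force: [0.5, 0.1, -0.1]
opening: 0.085
grip_force: 0.0
path ok margin 0.57 maxstep 0.04 q [-0.65  0.44  1.5   0.55  1.5   2.57]
hv offset [78.2, 41.8, 16.4] rot [-0.107, 0.12, 0.792] rows 1.4 4.3 t 12.65 q [-0.65  0.3   1.61  0.7   1.57  1.8 ]
```

```bash
python3 -m handwheel '[{"gripper":-1,"offset":[18,9,2],"rotation":[-0.024,0.027,0.178]},{"gripper":-1,"offset":[36,19,6],"rotation":[-0.048,0.054,0.356]},{"gripper":-1,"offset":[54,28,10],"rotation":[-0.072,0.08,0.534]},{"gripper":-1,"offset":[70,37,14],"rotation":[-0.096,0.107,0.71]},{"gripper":-1,"offset":[78,42,16],"rotation":[-0.107,0.12,0.792]},{"gripper":-1,"offset":[78,42,16],"rotation":[-0.107,0.12,0.792]},{"gripper":-1,"offset":[78,42,16],"rotation":[-0.107,0.12,0.792]},{"gripper":-1,"offset":[78,42,16],"rotation":[-0.107,0.12,0.792]}]'
python3 - <<'E'
from kin import *
d=cam("wrist"); save(d,"pics/w2.png")
im=d["image"]; hsv=cv2.cvtColor(im,cv2.COLOR_RGB2HSV); H,S,V=cv2.split(hsv)
nr=(~(((H<14)|(H>168))&(S>100))&~((H>13)&(H<32)&(S>90))).astype(np.uint8)
n,l,st,ce=cv2.connectedComponentsWithStats(nr,connectivity=4); k=l[200,260]; m=(l==k).astype(np.uint8); print(st[k])
cs,_=cv2.findContours(m,cv2.RETR_EXTERNAL,cv2.CHAIN_APPROX_NONE); cn=max(cs,key=cv2.contourArea)[:,0]
P=plane(d,cn.astype(float),.024)*1000
c,mm,t=MOD["b1"]; mm=np.array(mm)/np.linalg.norm(mm); rel=P[:,:2]-np.array(c)*1000; 
a=rel@mm; b=rel@np.array([-mm[1],mm[0]])
print("along",a.min(),a.max(),"expected -79..79; lateral in strips:")
for s in (-60,-30,0,30): q=abs(a-s)<6; print(s,b[q].min().round(1),b[q].max().round(1))
pk,r=pick("b1",A,-1,.048,.003); go(pk,r,"pk")
E
```

```text
t: 13.65
tool_pos: [0.6474, -0.2199, 0.0851]
tool_rot: [-1.655, 2.028, 0.516]
contact_force: [-0.1, 0.4, -0.3]
opening: 0.0856
grip_force: 0.0
[  200   100   110   160 14442]
along -76.10561149831949 90.06533373984836 expected -79..79; lateral in strips:
-60 -30.4 29.1
-30 -30.5 29.2
0 -30.4 29.4
30 -30.4 29.2
pk offset [47.4, 0.7, 67.0] rot [-0.002, -0.0, 0.007] rows 1.3 0.0 t 13.7 q [-0.65  0.44  1.5   0.55  1.5   2.57]
```

```bash
python3 -m handwheel '[{"gripper":-1,"offset":[12,0.5,17],"rotation":[-0.002,0,0.007]},{"gripper":-1,"offset":[24,0.5,34],"rotation":[-0.002,0,0.007]},{"gripper":-1,"offset":[36,0.5,51],"rotation":[-0.002,0,0.007]},{"gripper":-1,"offset":[44,0.5,62],"rotation":[-0.002,0,0.007]},{"gripper":-1,"offset":[47,0.5,66],"rotation":[-0.002,0,0.007]},{"gripper":-1,"offset":[47,0.5,66.5],"rotation":[-0.002,0,0.007]},{"gripper":0.3,"offset":[47,0.5,66.5],"rotation":[-0.002,0,0.007]},{"gripper":1,"offset":[47,0.5,66.5],"rotation":[-0.002,0,0.007]}]' 60
python3 - <<'E'
from kin import *
o=ctrl.get_obs(); r0=R.from_rotvec(o["tool_rot"])
p,r=place(-.008,A,-1,.048,.004,.024,.13); print("above",p)
print("tilt",np.degrees(np.arccos(-r0.as_matrix()[2,2])))
l=o["tool_pos"]+[0,0,.22]
m=np.array([.57,.0,.32]); rm=r*R.from_rotvec([0,0,1.4])
q=path(l,r0); q1=path(m,rm,l,r0,q,20); path(p,r,m,rm,q1,20)
go(l,r0,"lift"); go(m,rm,"mid"); go(p,r,"above")
E
```

```text
t: 14.7
tool_pos: [0.6479, -0.2213, 0.0048]
tool_rot: [-1.65, 2.035, 0.518]
contact_force: [0.2, -0.4, -1.6]
opening: 0.0587
grip_force: 67.4
above [0.5383 0.3248 0.261 ]
tilt 34.92653911699054
path ok margin 0.46 maxstep 0.03 q [-0.65  0.31  1.42  0.55  1.69  2.68]
path ok margin 0.55 maxstep 0.09 q [-0.51  0.03  1.68  0.86  1.86  0.99]
path ok margin 0.69 maxstep 0.06 q [ 0.04 -0.08  1.89  0.98  1.37 -0.17]
lift offset [-126.0, -0.2, -180.4] rot [0.0, 0.0, 0.0] rows 3.5 0.0 t 14.7 q [-0.65  0.55  1.51  0.55  1.41  2.51]
mid offset [-344.8, 121.8, -143.8] rot [0.214, -0.375, -1.846] rows 6.3 10.2 t 14.7 q [-0.65  0.55  1.51  0.55  1.41  2.51]
above offset [-566.2, 220.2, 82.6] rot [-0.524, 0.193, 2.963] rows 9.8 16.1 t 14.7 q [-0.65  0.55  1.51  0.55  1.41  2.51]
```

```bash
python3 -m handwheel '[{"gripper":1,"offset":[-17,0,-25],"rotation":[0,0,0]},{"gripper":1,"offset":[-50,0,-72],"rotation":[0,0,0]},{"gripper":1,"offset":[-84,0,-120],"rotation":[0,0,0]},{"gripper":1,"offset":[-115,2,-163],"rotation":[0.015,-0.03,-0.15]},{"gripper":1,"offset":[-145,12,-185],"rotation":[0.035,-0.06,-0.32]},{"gripper":1,"offset":[-175,25,-190],"rotation":[0.055,-0.1,-0.49]},{"gripper":1,"offset":[-205,45,-185],"rotation":[0.075,-0.135,-0.66]},{"gripper":1,"offset":[-235,62,-178],"rotation":[0.095,-0.17,-0.83]}]'
python3 - <<'E'
from kin import *
o=ctrl.get_obs(); r0=R.from_rotvec(o["tool_rot"])
p,r=place(-.008,A,-1,.048,.005,.024,.13)
m=np.array([.57,.0,.32]); rm=r*R.from_rotvec([0,0,1.4])
q1=path(m,rm); path(p,r,m,rm,q1,20)
path(p+[0,0,.05],r,n=20)
go(m,rm,"mid"); go(p,r,"above")
E
```

```text
t: 15.7
tool_pos: [0.6048, -0.1186, 0.2839]
tool_rot: [-2.095, 1.076, 0.238]
contact_force: [0.7, 0.1, -3.4]
opening: 0.0586
grip_force: 67.4
path ok margin 0.76 maxstep 0.09 q [-0.51  0.03  1.68  0.86  1.86  0.99]
path ok margin 0.68 maxstep 0.06 q [ 0.04 -0.08  1.9   0.98  1.38 -0.17]
path ok margin 0.70 maxstep 0.11 q [ 0.04 -0.12  1.85  0.97  1.43 -0.09]
mid offset [-112.3, -35.8, 51.8] rot [0.117, -0.203, -1.013] rows 2.1 5.6 t 15.7 q [-0.63  0.11  1.61  0.74  1.74  1.9 ]
above offset [-305.0, -96.7, 313.5] rot [0.272, -0.098, -2.405] rows 7.2 13.0 t 15.7 q [-0.63  0.11  1.61  0.74  1.74  1.9 ]
```

```bash
python3 -m handwheel '[{"gripper":1,"offset":[-10,-3,-3],"rotation":[0.02,-0.008,-0.18]},{"gripper":1,"offset":[-25,-8,0],"rotation":[0.04,-0.016,-0.36]},{"gripper":1,"offset":[-45,-15,10],"rotation":[0.06,-0.024,-0.54]},{"gripper":1,"offset":[-70,-22,25],"rotation":[0.08,-0.032,-0.72]},{"gripper":1,"offset":[-100,-32,45],"rotation":[0.1,-0.04,-0.9]},{"gripper":1,"offset":[-125,-40,75],"rotation":[0.12,-0.048,-1.08]},{"gripper":1,"offset":[-150,-48,105],"rotation":[0.14,-0.056,-1.26]},{"gripper":1,"offset":[-175,-56,130],"rotation":[0.16,-0.06,-1.44]}]'
python3 - <<'E'
from kin import *
p,r=place(-.008,A,-1,.048,.005,.024,.13)
path(p,r); go(p,r,"above")
E
```

```text
t: 16.7
tool_pos: [0.5595, 0.1014, 0.305]
tool_rot: [-2.161, -0.574, -0.469]
contact_force: [0.5, 0.0, -3.1]
opening: 0.0589
grip_force: 67.4
path ok margin 0.67 maxstep 0.08 q [ 0.04 -0.08  1.9   0.98  1.38 -0.17]
above offset [12.9, -106.4, 201.0] rot [0.109, -0.036, -0.965] rows 3.6 5.2 t 16.7 q [-0.37 -0.13  1.86  0.92  1.64  0.64]
```

```bash
python3 -m handwheel '[{"gripper":1,"offset":[1,-5,10],"rotation":[0.02,-0.007,-0.18]},{"gripper":1,"offset":[3,-20,38],"rotation":[0.04,-0.014,-0.36]},{"gripper":1,"offset":[5,-40,75],"rotation":[0.06,-0.02,-0.54]},{"gripper":1,"offset":[7,-60,113],"rotation":[0.08,-0.027,-0.72]},{"gripper":1,"offset":[10,-80,150],"rotation":[0.1,-0.033,-0.88]},{"gripper":1,"offset":[12,-96,180],"rotation":[0.109,-0.036,-0.965]},{"gripper":1,"offset":[13,-104,196],"rotation":[0.109,-0.036,-0.965]},{"gripper":1,"offset":[13,-106,201],"rotation":[0.109,-0.036,-0.965]}]'
python3 st.py -.008 .048 .005 .024 .08
```

```text
t: 17.7
tool_pos: [0.5396, 0.3231, 0.2618]
tool_rot: [-1.675, -1.617, -0.867]
contact_force: [-1.7, -0.8, -3.5]
opening: 0.0588
grip_force: 67.4
go offset [-41.3, -1.0, 29.7] rot [-0.0, -0.001, -0.006] rows 0.8 0.0 t 17.7 q [ 0.04 -0.08  1.89  0.98  1.38 -0.16]
foot x -8.6 y -0.6 z 138.8 mx [ 5.1e-03 -7.0e-04  1.0e+00] F [-1.7 -0.8 -3.5] T [-0.8   0.01  0.01] open 0.0588
```

```bash
python3 -m handwheel '[{"gripper":1,"offset":[-10,-1,7.3],"rotation":[0,-0.001,-0.006]},{"gripper":1,"offset":[-22,-1,16],"rotation":[0,-0.001,-0.006]},{"gripper":1,"offset":[-27,-1,19.5],"rotation":[0,-0.001,-0.006]},{"gripper":1,"offset":[-30,-1,21.6],"rotation":[0,-0.001,-0.006]},{"gripper":1,"offset":[-33,-1,23.8],"rotation":[0,-0.001,-0.006]},{"gripper":1,"offset":[-36,-1,26],"rotation":[0,-0.001,-0.006]},{"gripper":1,"offset":[-39,-1,28],"rotation":[0,-0.001,-0.006]},{"gripper":1,"offset":[-41,-1,29.5],"rotation":[0,-0.001,-0.006]}]'
python3 st.py -.008 .048 .005 .024 .012
```

```text
t: 18.7
tool_pos: [0.539, 0.3235, 0.212]
tool_rot: [-1.67, -1.623, -0.872]
contact_force: [0.5, -0.6, -2.9]
opening: 0.0588
grip_force: 67.4
go offset [-56.4, -0.9, 39.8] rot [0.001, -0.001, 0.001] rows 1.1 0.0 t 18.7 q [ 0.04 -0.02  1.93  1.    1.33 -0.25]
foot x -8.2 y -0.9 z 89.0 mx [-1.4e-03 -6.0e-04  1.0e+00] F [ 0.5 -0.6 -2.9] T [-0.79  0.   -0.  ] open 0.0588
```

```bash
python3 -m handwheel '[{"gripper":1,"offset":[-4,-0.5,2.8],"rotation":[0,-0.001,0]},{"gripper":1,"offset":[-12,-0.9,8.4],"rotation":[0,-0.001,0]},{"gripper":1,"offset":[-21,-0.9,14.8],"rotation":[0,-0.001,0]},{"gripper":1,"offset":[-30,-0.9,21.2],"rotation":[0,-0.001,0]},{"gripper":1,"offset":[-39,-0.9,27.5],"rotation":[0,-0.001,0]},{"gripper":1,"offset":[-48,-0.9,33.9],"rotation":[0,-0.001,0]},{"gripper":1,"offset":[-54,-0.9,38.1],"rotation":[0,-0.001,0]},{"gripper":1,"offset":[-56.4,-0.9,39.8],"rotation":[0,-0.001,0]}]'
python3 st.py -.008 .048 .005 .024 .003
python3 -m handwheel '[{"gripper":1,"offset":[-1,0,0.7],"rotation":[0,0,0]},{"gripper":1,"offset":[-2.2,0,1.5],"rotation":[0,0,0]},{"gripper":1,"offset":[-3.4,0,2.4],"rotation":[0,0,0]},{"gripper":1,"offset":[-4.5,0,3.2],"rotation":[0,0,0]},{"gripper":1,"offset":[-5.4,0,3.8],"rotation":[0,0,0]},{"gripper":1,"offset":[-6.2,0,4.4],"rotation":[0,0,0]},{"gripper":1,"offset":[-7,0,4.9],"rotation":[0,0,0]},{"gripper":1,"offset":[-7.2,0,5],"rotation":[0,0,0]}]'
python3 st.py -.008 .048 .005 .024 0
```

```text
t: 19.7
tool_pos: [0.5381, 0.3237, 0.1424]
tool_rot: [-1.671, -1.624, -0.87]
contact_force: [-0.3, -0.1, -2.9]
opening: 0.0586
grip_force: 67.4
go offset [-6.8, 0.2, 4.9] rot [0.001, 0.001, 0.0] rows 0.1 0.0 t 19.7 q [ 0.04  0.08  1.96  1.03  1.26 -0.36]
foot x -8.2 y 0.1 z 19.4 mx [-5.e-04  6.e-04  1.e+00] F [-0.3 -0.1 -2.9] T [-0.74  0.03 -0.03] open 0.0586
t: 20.7
tool_pos: [0.5382, 0.3237, 0.1342]
tool_rot: [-1.671, -1.624, -0.871]
contact_force: [-0.5, -0.2, -3.5]
opening: 0.0589
grip_force: 67.4
go offset [-2.6, 0.1, 1.9] rot [0.001, 0.0, 0.001] rows 0.1 0.0 t 20.7 q [ 0.04  0.09  1.96  1.04  1.25 -0.37]
foot x -8.1 y -0.1 z 11.2 mx [-1.2e-03  4.0e-04  1.0e+00] F [-0.5 -0.2 -3.5] T [-0.77  0.05  0.  ] open 0.0589
```

```bash
python3 -m handwheel '[{"gripper":1,"offset":[-0.5,0,0.35],"rotation":[0,0,0]},{"gripper":1,"offset":[-1,0,0.7],"rotation":[0,0,0]},{"gripper":1,"offset":[-1.5,0,1.05],"rotation":[0,0,0]},{"gripper":1,"offset":[-2,0,1.4],"rotation":[0,0,0]},{"gripper":1,"offset":[-2.5,0,1.75],"rotation":[0,0,0]},{"gripper":1,"offset":[-3,0,2.1],"rotation":[0,0,0]},{"gripper":1,"offset":[-3.3,0,2.3],"rotation":[0,0,0]},{"gripper":1,"offset":[-3.3,0,2.3],"rotation":[0,0,0]}]'
python3 st.py -.008 .048 .005 .024 0
```

```text
t: 21.7
tool_pos: [0.5385, 0.3242, 0.1326]
tool_rot: [-1.668, -1.623, -0.873]
contact_force: [-3.6, -3.4, 8.1]
opening: 0.0588
grip_force: 68.5
go offset [-1.5, -0.3, 0.6] rot [0.0, -0.003, 0.002] rows 0.0 0.0 t 21.7 q [ 0.04  0.1   1.96  1.04  1.25 -0.38]
foot x -7.3 y -0.4 z 9.5 mx [-0.0015 -0.0028  1.    ] F [-3.6 -3.4  8.1] T [0.09 1.09 0.61] open 0.0588
```

Floor contact again, matching module b. Release, back out, and plan the approach to the slim module.

```bash
python3 -m handwheel '[{"gripper":1,"offset":[1,0,-0.7],"rotation":[0,0,0]},{"gripper":1,"offset":[1.2,0,-0.9],"rotation":[0,0,0]},{"gripper":1,"offset":[1.2,0,-0.9],"rotation":[0,0,0]},{"gripper":-0.5,"offset":[1.2,0,-0.9],"rotation":[0,0,0]},{"gripper":-0.6,"offset":[1.2,0,-0.9],"rotation":[0,0,0]},{"gripper":-1,"offset":[1.2,0,-0.9],"rotation":[0,0,0]},{"gripper":-1,"offset":[1.2,0,-0.9],"rotation":[0,0,0]},{"gripper":-1,"offset":[1.2,0,-0.9],"rotation":[0,0,0]}]'
python3 - <<'E'
from kin import *
o=ctrl.get_obs(); r0=R.from_rotvec(o["tool_rot"]); b=o["tool_pos"]+r0.apply([0,0,-.13])+[0,0,.05]
pk,r=pick("slim",A,-1,.048,.002); hv=pk+[0,0,.12]
q=path(b,r0); path(hv,r,b,r0,q,20); go(b,r0,"back"); go(hv,r,"hv"); print(hv)
E
```

```text
t: 22.7
tool_pos: [0.5383, 0.3236, 0.1317]
tool_rot: [-1.671, -1.624, -0.871]
contact_force: [-0.9, 0.7, 0.1]
opening: 0.0855
grip_force: 0.0
path ok margin 0.61 maxstep 0.03 q [-0.16 -0.1   1.93  0.95  1.53 -0.28]
path ok margin 0.53 maxstep 0.08 q [ 0.09  0.16  1.78 -0.49  1.59  0.7 ]
back offset [40.9, 0.1, -158.7] rot [0.0, 0.0, 0.0] rows 2.6 0.0 t 22.7 q [ 0.04  0.1   1.96  1.04  1.25 -0.38]
hv offset [-199.6, -16.2, -267.9] rot [-0.093, -1.536, 0.539] rows 5.4 8.7 t 22.7 q [ 0.04  0.1   1.96  1.04  1.25 -0.38]
[ 0.51228144 -0.00978418  0.122     ]
```

```bash
python3 -m handwheel '[{"gripper":-1,"offset":[0,0,-30],"rotation":[0,0,0]},{"gripper":-1,"offset":[8,0,-80],"rotation":[0,0,0]},{"gripper":-1,"offset":[25,0,-125],"rotation":[0,0,0]},{"gripper":-1,"offset":[40,0,-160],"rotation":[0,0,0]},{"gripper":-1,"offset":[25,0,-195],"rotation":[-0.01,-0.16,0.06]},{"gripper":-1,"offset":[0,-3,-230],"rotation":[-0.02,-0.33,0.12]},{"gripper":-1,"offset":[-30,-5,-255],"rotation":[-0.03,-0.5,0.18]},{"gripper":-1,"offset":[-55,-7,-270],"rotation":[-0.04,-0.66,0.24]}]'
python3 - <<'E'
from kin import *
pk,r=pick("slim",A,-1,.048,.002); hv=pk+[0,0,.1]
path(hv,r); go(hv,r,"hv")
E
```

```text
t: 23.7
tool_pos: [0.5242, 0.0695, 0.2428]
tool_rot: [-2.286, -1.754, -0.23]
contact_force: [-1.4, 0.2, -0.5]
opening: 0.0855
grip_force: 0.0
path ok margin 0.53 maxstep 0.08 q [ 0.09  0.18  1.79 -0.49  1.56  0.72]
hv offset [-115.1, 22.1, 111.8] rot [-0.056, -0.87, 0.298] rows 2.6 4.9 t 23.7 q [-0.16 -0.17  1.83  0.29  1.56  0.09]
```

```bash
python3 -m handwheel '[{"gripper":-1,"offset":[-20,4,16],"rotation":[-0.01,-0.17,0.06]},{"gripper":-1,"offset":[-45,9,40],"rotation":[-0.02,-0.34,0.12]},{"gripper":-1,"offset":[-70,14,65],"rotation":[-0.03,-0.51,0.18]},{"gripper":-1,"offset":[-95,19,90],"rotation":[-0.045,-0.68,0.235]},{"gripper":-1,"offset":[-112,22,108],"rotation":[-0.055,-0.84,0.29]},{"gripper":-1,"offset":[-115,22,112],"rotation":[-0.056,-0.87,0.298]},{"gripper":-1,"offset":[-115,22,112],"rotation":[-0.056,-0.87,0.298]},{"gripper":-1,"offset":[-115,22,112],"rotation":[-0.056,-0.87,0.298]}]'
python3 - <<'E'
from kin import *
d=cam("wrist"); save(d,"pics/w3.png")
im=d["image"]; hsv=cv2.cvtColor(im,cv2.COLOR_RGB2HSV); H,S,V=cv2.split(hsv)
nr=(~(((H<14)|(H>168))&(S>100))&~((H>13)&(H<32)&(S>90))).astype(np.uint8)
n,l,st,ce=cv2.connectedComponentsWithStats(nr,connectivity=4); k=l[200,262]; m=(l==k).astype(np.uint8); print(st[k])
cs,_=cv2.findContours(m,cv2.RETR_EXTERNAL,cv2.CHAIN_APPROX_NONE); cn=max(cs,key=cv2.contourArea)[:,0]
P=plane(d,cn.astype(float),.018)*1000
c,mm,t=MOD["slim"]; mm=np.array(mm)/np.linalg.norm(mm); rel=P[:,:2]-np.array(c)*1000; 
a=rel@mm; b=rel@np.array([-mm[1],mm[0]])
print("along",a.min(),a.max(),"expected -79..79; lateral in strips:")
for s in (-60,-30,0,30): q=abs(a-s)<6; print(s,b[q].min().round(1),b[q].max().round(1))
pk,r=pick("slim",A,-1,.048,.002); go(pk,r,"pk")
E
```

```text
t: 24.7
tool_pos: [0.5129, -0.0072, 0.1023]
tool_rot: [2.376, 1.377, -0.74]
contact_force: [0.2, -0.0, 1.0]
opening: 0.0854
grip_force: 0.0
[  204    82   100   158 13052]
along -79.79026798320494 84.63663503797366 expected -79..79; lateral in strips:
-60 -28.3 31.5
-30 -28.3 31.5
0 -28.5 31.8
30 -28.4 31.5
pk offset [54.9, 0.9, 84.0] rot [0.0, -0.007, 0.002] rows 1.6 0.0 t 24.75 q [ 0.09  0.18  1.79 -0.48  1.55  0.72]
```

```bash
python3 -m handwheel '[{"gripper":-1,"offset":[14,-0.7,21],"rotation":[0,-0.007,0.002]},{"gripper":-1,"offset":[28,-0.7,43],"rotation":[0,-0.007,0.002]},{"gripper":-1,"offset":[42,-0.7,64],"rotation":[0,-0.007,0.002]},{"gripper":-1,"offset":[51,-0.7,78],"rotation":[0,-0.007,0.002]},{"gripper":-1,"offset":[54.5,-0.7,83.5],"rotation":[0,-0.007,0.002]},{"gripper":-1,"offset":[55,-0.7,84],"rotation":[0,-0.007,0.002]},{"gripper":0.3,"offset":[55,-0.7,84],"rotation":[0,-0.007,0.002]},{"gripper":1,"offset":[55,-0.7,84],"rotation":[0,-0.007,0.002]}]' 60
python3 - <<'E'
from kin import *
o=ctrl.get_obs(); r0=R.from_rotvec(o["tool_rot"]); print("tilt",np.degrees(np.arccos(-r0.as_matrix()[2,2])))
p,r=place(-.039,A,-1,.048,.003,.018,.13); print("above",p)
l=o["tool_pos"]+[0,0,.2]
m=np.array([.52,.07,.31]); rm=Slerp([0,1],R.concatenate([r0,r]))(.5)
q=path(l,r0); q1=path(m,rm,l,r0,q); path(p,r,m,rm,q1)
go(l,r0,"lift"); go(m,rm,"mid"); go(p,r,"above")
E
```

```text
t: 25.75
tool_pos: [0.5109, -0.0085, 0.0015]
tool_rot: [2.371, 1.372, -0.749]
contact_force: [-0.1, 0.5, -0.8]
opening: 0.0587
grip_force: 66.6
tilt 35.04569556882905
above [0.5373463 0.2918132 0.261    ]
path ok margin 0.53 maxstep 0.03 q [ 0.09  0.07  1.73 -0.49  1.71  0.64]
path ok margin 0.59 maxstep 0.07 q [-0.11 -0.2   1.73  0.19  1.68  0.19]
path ok margin 0.67 maxstep 0.08 q [-0.02 -0.09  1.91  0.98  1.42 -0.2 ]
lift offset [-114.8, -0.1, -163.7] rot [0.0, 0.0, 0.0] rows 3.2 0.0 t 25.75 q [ 0.09  0.33  1.81 -0.49  1.41  0.8 ]
mid offset [-117.8, -31.4, -294.3] rot [0.047, 0.768, -0.269] rows 5.1 4.4 t 25.75 q [ 0.09  0.33  1.81 -0.49  1.41  0.8 ]
above offset [74.9, -126.9, -369.5] rot [0.094, 1.537, -0.538] rows 6.4 8.7 t 25.75 q [ 0.09  0.33  1.81 -0.49  1.41  0.8 ]
```

```bash
python3 -m handwheel '[{"gripper":1,"offset":[-14,0,-20],"rotation":[0,0,0]},{"gripper":1,"offset":[-45,0,-64],"rotation":[0,0,0]},{"gripper":1,"offset":[-78,-2,-111],"rotation":[0,0,0]},{"gripper":1,"offset":[-105,-5,-155],"rotation":[0.01,0.12,-0.04]},{"gripper":1,"offset":[-118,-12,-195],"rotation":[0.02,0.28,-0.1]},{"gripper":1,"offset":[-119,-19,-235],"rotation":[0.03,0.45,-0.155]},{"gripper":1,"offset":[-118,-26,-270],"rotation":[0.038,0.61,-0.21]},{"gripper":1,"offset":[-118,-31,-294],"rotation":[0.047,0.768,-0.269]}]'
python3 - <<'E'
from kin import *
p,r=place(-.039,A,-1,.048,.0015,.018,.13)
path(p,r); go(p,r,"above")
E
```

```text
t: 26.75
tool_pos: [0.5199, 0.0701, 0.3112]
tool_rot: [-2.359, -1.773, -0.12]
contact_force: [0.3, -0.2, -3.0]
opening: 0.0584
grip_force: 66.5
path ok margin 0.67 maxstep 0.08 q [-0.02 -0.09  1.91  0.98  1.42 -0.2 ]
above offset [206.5, -38.0, 92.4] rot [0.047, 0.764, -0.266] rows 3.7 4.3 t 26.75 q [-0.11 -0.2   1.73  0.19  1.68  0.18]
```

```bash
python3 -m handwheel '[{"gripper":1,"offset":[18,-3,5],"rotation":[0.006,0.1,-0.035]},{"gripper":1,"offset":[50,-9,18],"rotation":[0.015,0.25,-0.09]},{"gripper":1,"offset":[85,-16,34],"rotation":[0.025,0.4,-0.14]},{"gripper":1,"offset":[122,-23,52],"rotation":[0.034,0.55,-0.19]},{"gripper":1,"offset":[157,-29,69],"rotation":[0.041,0.67,-0.235]},{"gripper":1,"offset":[187,-35,83],"rotation":[0.046,0.745,-0.26]},{"gripper":1,"offset":[202,-37.5,90],"rotation":[0.047,0.764,-0.266]},{"gripper":1,"offset":[206,-38,92],"rotation":[0.047,0.764,-0.266]}]'
python3 st.py -.039 .048 .0015 .018 .08
```

```text
t: 27.75
tool_pos: [0.5369, 0.292, 0.257]
tool_rot: [-1.678, -1.622, -0.86]
contact_force: [0.6, 0.8, -0.8]
opening: 0.0586
grip_force: 66.5
go offset [-36.8, 0.7, 27.7] rot [-0.002, 0.007, -0.006] rows 0.7 0.0 t 27.75 q [-0.02 -0.09  1.91  0.97  1.42 -0.19]
foot x -41.1 y 1.2 z 134.1 mx [0.006  0.0064 1.    ] F [ 0.6  0.8 -0.8] T [-0.65  0.04  0.04] open 0.0586
```

```bash
python3 -m handwheel '[{"gripper":1,"offset":[-8,0.7,7],"rotation":[-0.002,0.007,-0.006]},{"gripper":1,"offset":[-17,0.7,13.8],"rotation":[-0.002,0.007,-0.006]},{"gripper":1,"offset":[-22,0.7,17.3],"rotation":[-0.002,0.007,-0.006]},{"gripper":1,"offset":[-25,0.7,19.4],"rotation":[-0.002,0.007,-0.006]},{"gripper":1,"offset":[-28,0.7,21.5],"rotation":[-0.002,0.007,-0.006]},{"gripper":1,"offset":[-31,0.7,23.6],"rotation":[-0.002,0.007,-0.006]},{"gripper":1,"offset":[-34,0.7,25.7],"rotation":[-0.002,0.007,-0.006]},{"gripper":1,"offset":[-36.8,0.7,27.7],"rotation":[-0.002,0.007,-0.006]}]'
python3 st.py -.039 .048 .0015 .018 .012
```

```text
t: 28.75
tool_pos: [0.5378, 0.293, 0.2112]
tool_rot: [-1.67, -1.622, -0.872]
contact_force: [-0.1, 0.2, -2.0]
opening: 0.0587
grip_force: 66.6
go offset [-55.8, -0.5, 39.3] rot [0.001, -0.002, 0.0] rows 1.1 0.0 t 28.75 q [-0.02 -0.03  1.94  0.99  1.37 -0.28]
foot x -39.1 y -0.5 z 88.2 mx [-0.001  -0.0018  1.    ] F [-0.1  0.2 -2. ] T [-0.75  0.03  0.01] open 0.0587
```

In the slot without contact. Continuing down.

```bash
python3 -m handwheel '[{"gripper":1,"offset":[-4,-0.4,2.8],"rotation":[0,-0.002,0]},{"gripper":1,"offset":[-12,-0.5,8.4],"rotation":[0,-0.002,0]},{"gripper":1,"offset":[-21,-0.5,14.8],"rotation":[0,-0.002,0]},{"gripper":1,"offset":[-30,-0.5,21.2],"rotation":[0,-0.002,0]},{"gripper":1,"offset":[-39,-0.5,27.4],"rotation":[0,-0.002,0]},{"gripper":1,"offset":[-48,-0.5,33.8],"rotation":[0,-0.002,0]},{"gripper":1,"offset":[-54,-0.5,38],"rotation":[0,-0.002,0]},{"gripper":1,"offset":[-55.8,-0.5,39.3],"rotation":[0,-0.002,0]}]'
python3 st.py -.039 .048 .0015 .018 .003
python3 -m handwheel '[{"gripper":1,"offset":[-1,0,0.7],"rotation":[0,0,0]},{"gripper":1,"offset":[-2.2,0,1.5],"rotation":[0,0,0]},{"gripper":1,"offset":[-3.4,0,2.4],"rotation":[0,0,0]},{"gripper":1,"offset":[-4.5,0,3.2],"rotation":[0,0,0]},{"gripper":1,"offset":[-5.4,0,3.8],"rotation":[0,0,0]},{"gripper":1,"offset":[-6.2,0,4.4],"rotation":[0,0,0]},{"gripper":1,"offset":[-7,0,4.9],"rotation":[0,0,0]},{"gripper":1,"offset":[-7.2,0,5],"rotation":[0,0,0]}]'
python3 st.py -.039 .048 .0015 .018 0
```

```text
t: 29.75
tool_pos: [0.5371, 0.2933, 0.1424]
tool_rot: [-1.672, -1.622, -0.87]
contact_force: [-0.1, 0.5, -2.3]
opening: 0.0586
grip_force: 66.6
go offset [-6.9, 0.3, 4.8] rot [0.001, 0.0, -0.001] rows 0.1 0.0 t 29.75 q [-0.02  0.07  1.97  1.02  1.3  -0.39]
foot x -39.0 y 0.4 z 19.4 mx [2.e-04 1.e-04 1.e+00] F [-0.1  0.5 -2.3] T [-0.69  0.09 -0.  ] open 0.0586
t: 30.75
tool_pos: [0.5373, 0.2933, 0.1343]
tool_rot: [-1.672, -1.623, -0.871]
contact_force: [0.4, 0.3, -1.7]
opening: 0.0588
grip_force: 66.6
go offset [-2.6, 0.1, 1.9] rot [0.001, 0.0, 0.0] rows 0.1 0.0 t 30.75 q [-0.02  0.08  1.98  1.02  1.29 -0.4 ]
foot x -39.1 y -0.0 z 11.3 mx [-7.e-04  1.e-04  1.e+00] F [ 0.4  0.3 -1.7] T [-0.7  -0.04 -0.01] open 0.0588
```

```bash
python3 -m handwheel '[{"gripper":1,"offset":[-0.5,0,0.35],"rotation":[0,0,0]},{"gripper":1,"offset":[-1,0,0.7],"rotation":[0,0,0]},{"gripper":1,"offset":[-1.5,0,1.05],"rotation":[0,0,0]},{"gripper":1,"offset":[-2,0,1.4],"rotation":[0,0,0]},{"gripper":1,"offset":[-2.5,0,1.75],"rotation":[0,0,0]},{"gripper":1,"offset":[-3,0,2.1],"rotation":[0,0,0]},{"gripper":1,"offset":[-3.3,0,2.3],"rotation":[0,0,0]},{"gripper":1,"offset":[-3.3,0,2.3],"rotation":[0,0,0]}]'
python3 st.py -.039 .048 .0015 .018 0
```

```text
t: 31.75
tool_pos: [0.5375, 0.2937, 0.1322]
tool_rot: [-1.669, -1.622, -0.872]
contact_force: [-2.8, -2.7, 7.1]
opening: 0.0585
grip_force: 67.3
go offset [-1.2, -0.1, 0.3] rot [0.0, -0.003, 0.001] rows 0.0 0.0 t 31.75 q [-0.02  0.08  1.98  1.02  1.29 -0.41]
foot x -38.3 y -0.2 z 9.1 mx [-9.0e-04 -2.6e-03  1.0e+00] F [-2.8 -2.7  7.1] T [0.2  0.86 0.4 ] open 0.0585
```

```bash
python3 -m handwheel '[{"gripper":1,"offset":[0.8,0,-0.5],"rotation":[0,0,0]},{"gripper":1,"offset":[1,0,-0.7],"rotation":[0,0,0]},{"gripper":1,"offset":[1,0,-0.7],"rotation":[0,0,0]},{"gripper":-0.5,"offset":[1,0,-0.7],"rotation":[0,0,0]},{"gripper":-0.6,"offset":[1,0,-0.7],"rotation":[0,0,0]},{"gripper":-1,"offset":[1,0,-0.7],"rotation":[0,0,0]},{"gripper":-1,"offset":[1,0,-0.7],"rotation":[0,0,0]},{"gripper":-1,"offset":[1,0,-0.7],"rotation":[0,0,0]}]'
python3 -m handwheel '[{"gripper":-1,"offset":[0,0,-25],"rotation":[0,0,0]},{"gripper":-1,"offset":[6,0,-70],"rotation":[0,0,0]},{"gripper":-1,"offset":[25,0,-120],"rotation":[0,0,0]},{"gripper":-1,"offset":[40,0,-170],"rotation":[0,0,0]},{"gripper":-1,"offset":[35,0,-225],"rotation":[0,0,0]},{"gripper":-1,"offset":[25,0,-275],"rotation":[0,0,0]},{"gripper":-1,"offset":[20,0,-300],"rotation":[0,0,0]},{"gripper":-1,"offset":[20,0,-300],"rotation":[0,0,0]}]'
python3 - <<'E'
from kin import *
a=cam("side")["image"][225:375,90:290]; b=cam("top")["image"][100:240,90:240]
c=np.zeros((600,800,3),np.uint8); c[:300,:400]=cv2.resize(a,(400,300),interpolation=cv2.INTER_CUBIC); c[:373,400:]=cv2.resize(b,(400,373),interpolation=cv2.INTER_CUBIC)
cv2.imwrite("pics/f.png",c[:380,:,::-1])
E
```

```text
t: 32.75
tool_pos: [0.5373, 0.2933, 0.1315]
tool_rot: [-1.672, -1.623, -0.871]
contact_force: [0.3, -0.9, -0.4]
opening: 0.0854
grip_force: 0.0
t: 33.75
tool_pos: [0.5309, 0.0576, 0.321]
tool_rot: [-1.674, -1.623, -0.873]
contact_force: [0.1, 0.0, -0.8]
opening: 0.0852
grip_force: 0.0
```

View pics/f.png

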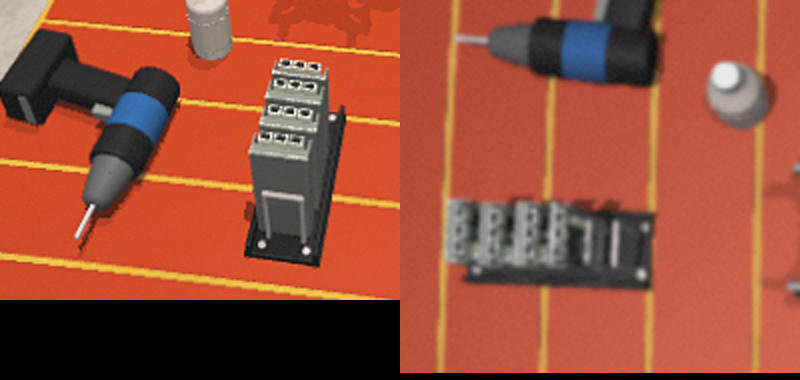

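All four modules stand upright and parallel. In the side crop their tops are at about (285,140), (290,112), (293,88) and (300,65). Before handing in, I'll measure header positions for lean.

Run:
```python
from kin import *
for n,x0,x1,y0,y1,th in (("top",104,156,170,202,150),("side",205,262,245,310,165)):
    d=cam(n); im=d["image"].astype(int); m=((im.min(2)>th)).astype(np.uint8); mm=np.zeros_like(m); mm[y0:y1,x0:x1]=m[y0:y1,x0:x1]
    ys,xs=np.nonzero(mm); P=plane(d,np.c_[xs,ys],.166)-RO
    RY=np.cross(Z,RU); a=P@RU*1000; b=P@RY*1000
    h,e=np.histogram(a,bins=np.arange(-70,100,2.5)); print(n,[(int(c),int(k)) for c,k in zip(e,h) if k])
    for lo_,hi_ in ((-60,-30),(-30,4),(4,38),(38,80)):
        q=(a>lo_)&(a<hi_)
        if q.sum(): print(lo_,"x",a[q].mean().round(1),"y",b[q].mean().round(1),"n",q.sum(),"slope",np.polyfit(b[q],a[q],1)[0].round(3))
```

```text
top [(-42, 1), (-40, 6), (-37, 8), (-35, 2), (-20, 3), (-12, 6), (-10, 17), (-7, 9), (-5, 7), (-2, 4), (2, 2), (5, 1), (15, 1), (22, 5), (25, 13), (27, 2), (32, 2), (35, 2), (55, 1), (57, 8), (60, 7), (62, 6), (65, 5)]
-60 x -37.1 y 0.7 n 17 slope 0.007
-30 x -7.5 y 2.6 n 47 slope 0.06
4 x 25.3 y 3.5 n 27 slope -0.035
38 x 61.8 y -1.6 n 27 slope -0.004
side [(-47, 3), (-45, 5), (-42, 3), (-40, 2), (-37, 14), (-35, 4), (-30, 4), (-27, 19), (-25, 1), (-20, 5), (-17, 4), (-15, 2), (-12, 6), (-10, 16), (-5, 1), (2, 2), (5, 21), (7, 5), (15, 6), (17, 5), (20, 7), (22, 8), (25, 21), (27, 3), (30, 1), (35, 3), (37, 6), (40, 22), (42, 5), (50, 3), (52, 4), (55, 3), (57, 11), (60, 9), (62, 1), (65, 1), (67, 1), (70, 3), (72, 20), (75, 16)]
-60 x -38.8 y 1.0 n 31 slope -0.006
-30 x -17.3 y 1.2 n 59 slope -0.029
4 x 18.4 y 5.0 n 81 slope 0.009
38 x 59.0 y 0.4 n 105 slope -0.041
```

```bash
python3 -c "
from station import ctrl
print(ctrl.finish_job())"
```

```text
the job is handed in; nothing more can be done
None
```

All three modules stand in the rack: the two thick ones in the two free wide slots and the slim one in the rear narrow slot, all connector end up, facing the same way as the racked module and seated on the floor; handed in at about 34 s.

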